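# Lock the filter cover of the vacuum sealer with the slot key

## Robot

A 6-joint arm with a two-finger parallel gripper is mounted at the origin on a cart in front of the work surface, level with it; the furniture and walls round the work are solid. World frame = base frame: x ahead of the robot, y to its left, z up, the work surface at z = 0. Lengths are in m, angles in rad, forces in N, time in s.
With the tool pointing down it reaches from about 0.3 to 0.775 m from the base axis. Payload 14.6 kg.
Tool frame: the origin (TCP) lies at the very end of the fingers, on their centre line; the grasp point (between the pads) lies ctrl.grasp_offset behind it (ctrl.grasp_offset is the distance from the TCP to the grasp point, in m); z points along the fingers, y is the direction in which the jaws open and shut (so a half turn about z gives the same grasp; the last joint's range is limited). The gripper opens to 94 mm and grips with 3 to 60 N. Pads are 16 mm wide; open, the fingers measure 119 mm over their backs; the gripper's body (75 mm by 177 mm) begins 78 mm behind the grasp point.
Start: joints at [1.205, 0.3, 1.521, -0, 1.321, -0.067], TCP at [0.162, 0.526, 0.205] pointing down, gripper open.
Joint ranges: [-3.03, 3.03], [-0.79, 2.21], [0.23, 2.52], [-1.04, 4.18], [0, 3.07], [-2.55, 2.55]. Speed limits (rad/s): [2.22, 2.22, 2.57, 3.14, 3.14, 3.14].

## Interface

Orientations are given as [roll, pitch, yaw] about the fixed x, y, z axes, in that order (R = Rz(yaw) Ry(pitch) Rx(roll)).
In Python, from station import ctrl gives the robot as it stands. The module is installed in compiled form; this text tells all that it offers.
- The arm moves only by the tool carry_out, never from a script. Its argument "deltas" is a list of rows, each an object of numbers: "x", "y", "z": the shift along the tool's x, y, z in units of 0.02 m (1.0 is 0.02 m); "wx", "wy", "wz": the turn, a rotation vector about the tool's x, y, z in units of 0.08 rad (1.0 is 0.08 rad); "jaw": the opening in per cent of the stroke, from 0 (shut) to 100 (fully open). A call has 1 to 12 rows; each row shifts and turns the commanded pose from where the row before left it, along the tool's axes as they then stand; what a row does not reach is not made up. A row lasts 1/12 s, in which the tool goes at most 41.7 mm and 7.16 degrees, less where a joint would pass 70% of its speed; a pose out of reach is approached as far as the arm can. A call with a number of a shift or a turn outside -1 to 1 is refused whole. A call with a gripper value outside its range is refused whole. The fingers move at their own pace and stop on an object; "squeeze" is the grip in N (left out, the last holds). Time passes only in rows, so rows that do not move let the fingers close. It gives the time, the measured TCP pose, the force and the opening at its end, in the units of the state.
- ctrl.get_obs(): the state, without advancing time (a new reading comes with each control period).
- ctrl.camera(name): name is "scene" or "top"; returns the picture (480x640x3 uint8, blue, green, red); there is no depth.
- ctrl.camera_params(name): a dict with "mtx" (3x3 intrinsics, pixels), "dist" ([k1, k2, p1, p2, k3] as OpenCV has them; the pictures are not rectified), "origin" and "attitude" of the camera in the world. Camera axes: x right, y down, z forward; pixel columns grow to the right and rows downward; lengths in m; the calibration is good to about 2 mm. A picture is of the moment at which its call begins. camera_params takes no time and is no camera call.
- ctrl.hand_in(): hands the job in, once; it reports no verdict.
Trained networks look in the newest picture that a camera, given by its name, has taken for a name from the list of things; names that differ only in an ending like _2 or _b are one class to them, and where a whole thing is asked for, a point or a joint stands for the part that bears it (a point fixed in the world has none). Each returns a list of dicts, best first, with "conf" (0 to 1); they miss things now and then, are a little off and sometimes report something else, mostly with a low value. They report only what shows in the picture. A call takes as long as a camera call. They do not tell look-alikes from the thing itself.
- ctrl.boxes_of(camera, label): "rect" ([left, top, right, bottom] in pixels, round what is visible of it).
- ctrl.mark_of(camera, label): "position" ([row, column] in pixels: a listed point, or the origin of a listed thing).
The state is a dict: "time_s": time; "qpos": joint angles; "joint_vel": joint speeds; "tau": joint torques, N m; "ee_pos": TCP position; "eef_rot": TCP orientation; "force": force on the tool from outside, world axes, zero at the start; "moment": the same for the moment, N m; "grip_width": finger opening in m.
Only numpy, scipy, OpenCV 4.12 (cv2) and the standard library are available. Lean on these libraries where they do the work, as an engineer would, in place of code of your own. Each camera call takes 0.05 s, during which the arm holds its last target.

## Task

The filter of the vacuum sealer has been changed. Push its blue sliding cover fully shut, then lock it by turning the brass slotted fastener on the cover a quarter turn clockwise, to its stop, with the blade of the orange-handled key. Put the key back upright in its wooden holder, seated, and leave the candle jar and the mug standing where they are.

Things in the scene. Friction and masses are not known exactly. Their poses are not given: they have to be found in the camera images.
- sealer: white vacuum sealer box, fixed, 150 (x) x 230 (y) x 60 mm high; origin at the centre of its underside, z up, buttons on its -x side. On its flat top a blue cover slides along y between two grey rails (x = +-49 mm, 72 mm high). A wall cabinet hangs 0.48 m above the back of the worktop, its front about 0.57 m ahead of the robot base: keep the wrist in front of it or low.
- cover (a joint): opening of the blue sliding cover in m: 0 = fully shut against its stop, up to 0.070; it starts 0.035 to 0.065 open and slides along the sealer's y, shutting towards the sealer's +y with about 2 N of friction. The cover is a plate 90 (x) x 110 (y) x 6 mm on the sealer's top with a raised rib across its -y end. Once the fastener is locked the cover cannot slide; if the fastener is turned first, the cover cannot be shut.
- cover_rib (a point): middle of the top edge of the cover's rib, 84 mm above the worktop; moves with the cover, axes as the sealer's. The rib is 66 mm along x, 12 mm thick along y and stands 18 mm above the cover plate (its -y face, 6 mm from this point, is the one to push; the cover's own edge lies flush with that face). At least 39 mm of flat sealer top, 24 mm below this point, is free on its -y side.
- fastener_slot (a point): centre of the slot mouth in the round brass fastener (44 mm across, flush inside a fixed grey collar 58 mm across and 10 mm high), 76 mm above the worktop, 59 mm along +y from the rib; moves with the cover and turns with the fastener. The slot runs right across the fastener along this point's x axis: 7 mm wide, 9 mm deep, flat bottom. z up.
- fastener (a joint): angle of the fastener in rad, growing clockwise as seen from above: 0 = unlocked (slot along the sealer's x, its red dot at the red mark), 1.571 = locked, at the stop (dot at the green mark). It starts between 0 and 0.2, turns against a friction of about 0.05 N m and stays where it is left. Blade play in the slot is about 7 degrees, so the key must turn a little past a quarter turn to bring it to the stop.
- key_center (a point): middle of the upright key, 46 mm above its tip. The key is 92 mm long along its z (z up towards the handle), 0.12 kg: below, a steel blade 26 mm wide (x), 4 mm thick (y), 32 mm long, slightly thinner at its last 3 mm; above, an orange handle 44 mm (x) x 20 mm (y) x 60 mm high, to be gripped across its 20 mm (along y). The same either way round. It starts standing in the holder.
- key_tip (a point): middle of the blade's lower end; axes as the key's.
- holder_mouth (a point): centre of the slot mouth in the top of the fixed wooden holder, a block 84 (x) x 56 (y) x 45 mm high, so 45 mm above the worktop; axes of the holder. Its slot is 32 mm along x, 9 mm along y, 38 mm deep. The key stands with its blade in the slot and the underside of its handle on the holder's top, its tip 32 mm below this point.
- candle_jar: loose glass candle jar, 76 mm across, 90 mm high, a bystander; origin at the centre of its underside.
- mug_blue: loose blue-green and white mug with handle, 87 x 117 x 91 mm, a bystander at the right; origin at the centre of its underside.
Not all that is in view belongs to the job. Leave any pink or turquoise look-alike of the part that bears key_center alone. What is shaped like the part that bears holder_mouth but red or turquoise is not meant.

How it is judged:
On the way, in this order (a step that is already met when the one before it is completed fails the run):
1. the cover is pushed fully shut (value of joint cover below 0.003 m), for 0.1 s.
2. the fastener is turned to locked with the key's blade in its slot (value of joint fastener above 1.35 rad and value of joint cover below 0.003 m and horizontal distance between key_tip and fastener_slot below 0.014 m and z of key_tip in the frame of fastener_slot below -0.002 m), for 0.1 s.
At the end, for the whole second after the job is handed in: The cover is shut (under 3 mm open), the fastener is at locked (over 1.35 rad of 1.571) and the key stands upright in the holder's slot (tip within 8 mm of the slot's middle and at least 29 mm below its mouth, tilt under 0.12 rad), released and at rest (value of joint cover below 0.003 m and value of joint fastener above 1.35 rad and horizontal distance between key_tip and holder_mouth below 0.008 m and z of key_tip in the frame of holder_mouth below -0.029 m and angle between key_center's own z axis and vertical below 0.12 rad and velocity of joint fastener below 0.05 rad/s); the robot touches nothing.
It fails at once if the candle jar or the mug is pushed more than 30 mm or tipped (distance of any of candle_jar, mug_blue from where it was at the start of the episode above 0.03 m or angle between any of candle_jar, mug_blue's own z axis and vertical above 0.5 rad).
It also fails if it takes over 70 s, if anything falls off the work surface, if the arm or the gripper's body presses on something with over 40 N, if the wrist force passes 120 N, or if a joint passes its speed limit or range.

## Working session

There is one attempt and no reset: what is moved stays moved. The work goes in short steps, Python scripts to look and compute and a tool call to move; the robot and the scene stay as the last step left them, time stands still between calls to the robot, and variables do not carry over. Pictures are saved under pics/ and viewed, and the job is handed in when it is done.

Besides the shell and the picture viewer there is one more tool, called after ">>>" as name([rows], argument=value, ...), one row to a line, values as JSON. carry_out: Moves the arm, as the interface text tells. Its arguments: {"type":"object","properties":{"deltas":{"type":"array"},"squeeze":{"type":"number"}},"required":["deltas"]}

```bash
mkdir -p pics; python3 - <<'E'
from station import ctrl
import cv2
o=ctrl.get_obs()
for k,v in o.items(): print(k,v)
print(ctrl.grasp_offset)
for n in ("scene","top"):
    cv2.imwrite(f"pics/{n}0.png",ctrl.camera(n)); p=ctrl.camera_params(n); print(n,p)
    for l in ("sealer","cover_rib","fastener_slot","key_center","key_tip","holder_mouth","candle_jar","mug_blue"):
        print(l,[(d["position"],round(d["conf"],2)) for d in ctrl.mark_of(n,l)])
E
```

```text
time_s 0.0
qpos [ 1.20541422e+00  3.00494061e-01  1.52156510e+00  4.73830430e-06
  1.32070289e+00 -6.65969150e-02]
joint_vel [ 3.54189454e-04  1.88636815e-03 -5.49205530e-04 -8.26519275e-04
  1.18735939e-04 -4.13266515e-05]
tau [-1.64157915e-03 -5.31801724e+01 -3.52733588e+01  7.07681640e-02
  2.44228105e-02 -9.91807929e-05]
ee_pos [0.16180546 0.52539108 0.2048805 ]
eef_rot [-3.14042615e+00 -8.24000487e-05  2.84280624e+00]
force [-0.08101687 -0.08284934 -0.06394442]
moment [-0.05853872  0.00016467 -0.00077749]
grip_width 0.09434851149143944
0.0188
scene {'mtx': array([[445.68787317,   0.        , 316.72614432],
       [  0.        , 445.68787317, 236.96039945],
       [  0.        ,   0.        ,   1.        ]]), 'dist': array([-0.05100918,  0.        ,  0.        ,  0.        ,  0.        ]), 'origin': array([-0.19079533, -0.88420937,  0.63344418]), 'attitude': array([-2.10707243,  0.01449411, -0.7150475 ])}
sealer [([231.7, 289.7], 0.89)]
cover_rib [([209.2, 299.3], 0.61)]
fastener_slot [([195.8, 219.6], 0.32)]
key_center [([280.2, 372.0], 0.89), ([285.9, 316.0], 0.89), ([254.5, 33
[... 286 characters left out ...]
4],
       [  0.        , 592.57579684, 236.11277338],
       [  0.        ,   0.        ,   1.        ]]), 'dist': array([-0.16067218,  0.        ,  0.        ,  0.        ,  0.        ]), 'origin': array([ 0.11198941, -0.13007186,  1.64195234]), 'attitude': array([-2.93288668e+00, -1.67695688e-03, -1.61927664e+00])}
sealer [([232.1, 262.2], 0.79)]
cover_rib [([231.6, 280.3], 0.69)]
fastener_slot [([225.8, 256.4], 0.78)]
key_center [([244.6, 389.7], 0.56), ([245.4, 356.0], 0.46), ([285.0, 373.1], 0.41)]
key_tip []
holder_mouth [([243.3, 494.3], 0.73), ([249.1, 356.0], 0.71), ([236.9, 435.8], 0.71)]
candle_jar [([248.4, 143.9], 0.83)]
mug_blue [([193.4, 407.5], 0.82), ([224.1, 255.7], 0.23)]
```

View pics/scene0.png

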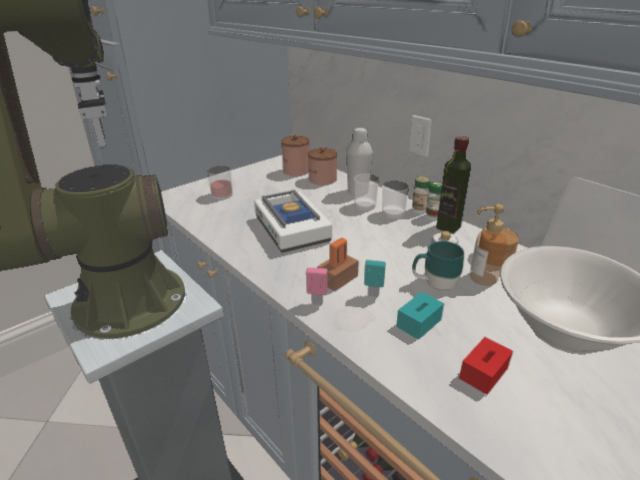

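View pics/top0.png

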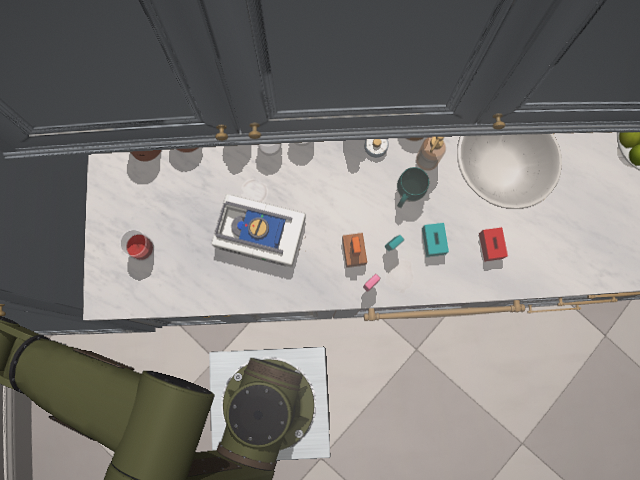

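```bash
python3 - <<'E'
import cv2
a=cv2.imread("pics/top0.png")[170:320,220:420]; cv2.imwrite("pics/topc.png",cv2.resize(a,None,fx=4,fy=4,interpolation=2))
a=cv2.imread("pics/scene0.png")[180:330,200:400]; cv2.imwrite("pics/scc.png",cv2.resize(a,None,fx=4,fy=4,interpolation=2))
E
```

```text
(no output)
```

View pics/topc.png

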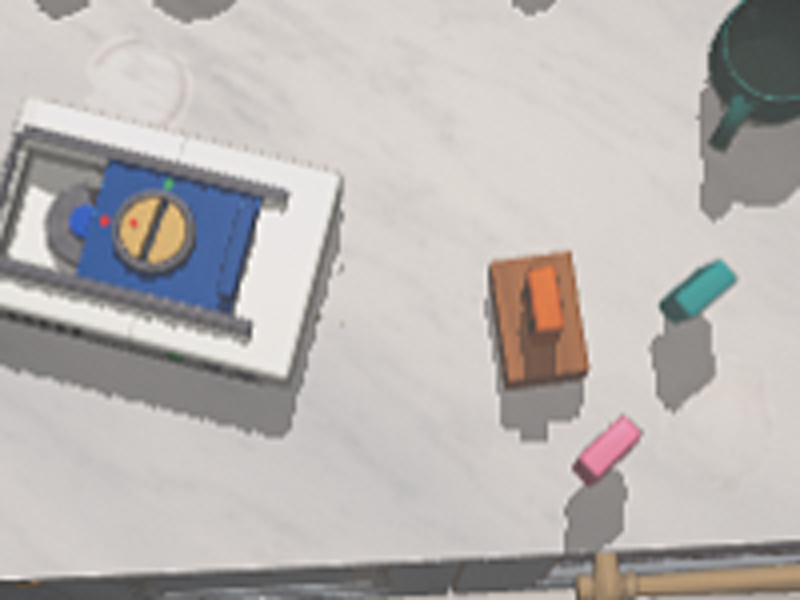

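View pics/scc.png

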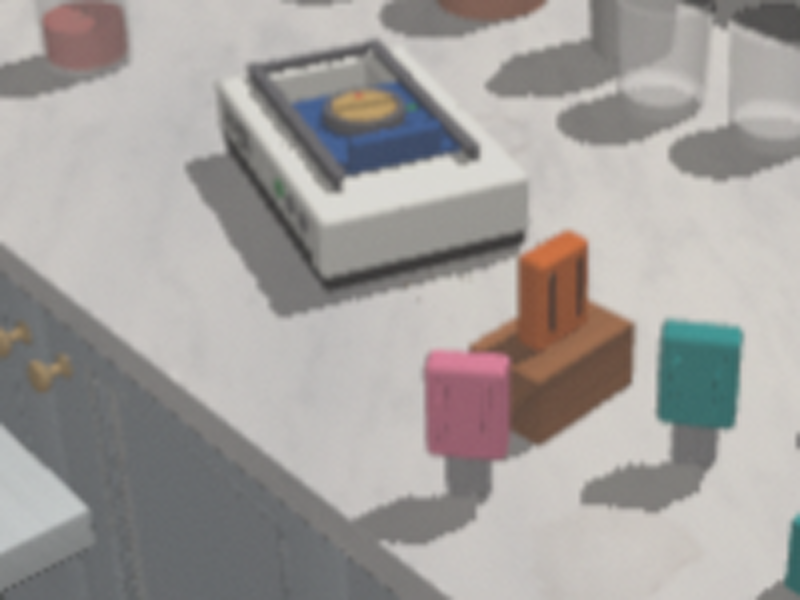

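The pictures show three look-alikes for the key: orange at top (355,244), pink at (372,283) and turquoise at (396,242). For the holder there are brown (355,250), turquoise (435,240) and red (494,244). By the description I choose the orange key in the brown wooden holder, and the crop confirms it. The sealer is at about (258,230), with the slot nearly along its x and the cover open.

```bash
cat > h.py <<'E'
import numpy as np, cv2
from scipy.spatial.transform import Rotation as R
from station import ctrl
def ray(cam,px):
    p=ctrl.camera_params(cam); 
    n=cv2.undistortPoints(np.array(px,float).reshape(-1,1,2),p["mtx"],p["dist"]).reshape(-1,2)
    d=np.c_[n,np.ones(len(n))]@R.from_euler("xyz",p["attitude"]).as_matrix().T
    return p["origin"],d
def at(cam,px,z):
    o,d=ray(cam,px); return (o+d*((z-o[2])/d[:,2])[:,None])
def proj(cam,P):
    p=ctrl.camera_params(cam); Rm=R.from_euler("xyz",p["attitude"]).as_matrix()
    r=cv2.Rodrigues(Rm.T)[0]; t=-Rm.T@p["origin"]
    return cv2.projectPoints(np.array(P,float).reshape(-1,3),r,t,p["mtx"],p["dist"])[0].reshape(-1,2)
def crop(cam,img,box,f,name):
    l,t,r,b=box; a=cv2.resize(img[t:b,l:r],None,fx=f,fy=f,interpolation=cv2.INTER_CUBIC); cv2.imwrite(name,a)
def blob(img,lo,hi,box):
    h=cv2.cvtColor(img,cv2.COLOR_BGR2HSV); m=cv2.inRange(h,np.array(lo),np.array(hi))
    M=np.zeros_like(m); l,t,r,b=box; M[t:b,l:r]=m[t:b,l:r]; return M
E
python3 - <<'E'
from h import *
t=cv2.imread("pics/top0.png"); s=cv2.imread("pics/scene0.png")
crop("top",t,(205,185,315,275),7,"pics/c1.png")
crop("top",t,(335,220,385,275),10,"pics/c2.png")
crop("scene",s,(245,180,340,255),8,"pics/c3.png")
crop("scene",s,(305,230,365,295),9,"pics/c4.png")
print("sealer top",at("top",[[262.2,232.1]],0.0),"rib",at("top",[[280.3,231.6]],.084),at("scene",[[299.3,209.2]],.084),"slot",at("top",[[256.4,225.8]],.076))
print("hold",at("top",[[356,249.1]],.045),at("scene",[[338.9,262.5]],.045),"key",at("scene",[[335.1,254.5]],.059))
print("jar",at("top",[[143.9,248.4]],0),"mug",at("top",[[407.5,193.4]],0))
E
```

```text
sealer top [[ 0.47799147 -0.00155753  0.        ]] rib [[ 0.45828847 -0.05695441  0.084     ]] [[ 0.47073946 -0.03846546  0.084     ]] slot [[0.4793188  0.00774148 0.076     ]]
hold [[ 0.40782419 -0.26081203  0.045     ]] [[ 0.41336112 -0.25508591  0.045     ]] key [[ 0.41554597 -0.2394904   0.059     ]]
jar [[0.44681654 0.33938107 0.        ]] mug [[ 0.57236137 -0.42401443  0.        ]]
```

View pics/c1.png

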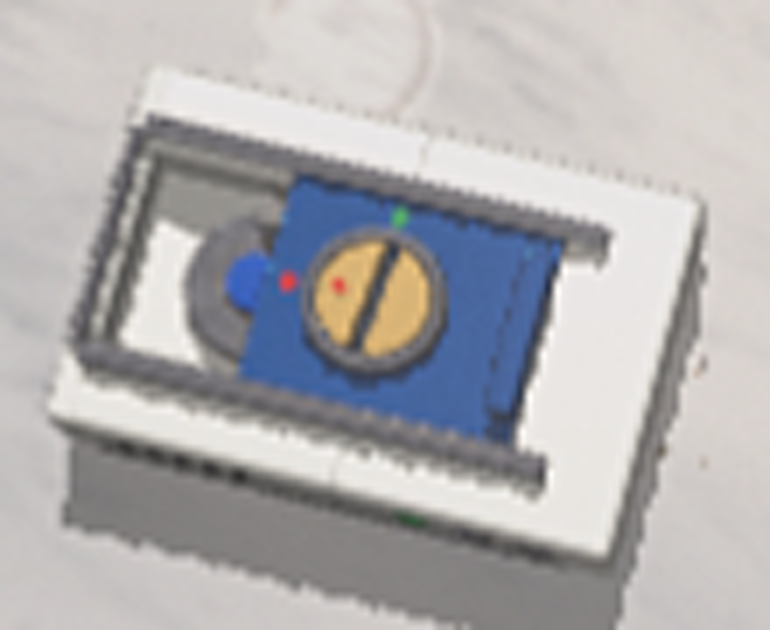

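View pics/c2.png

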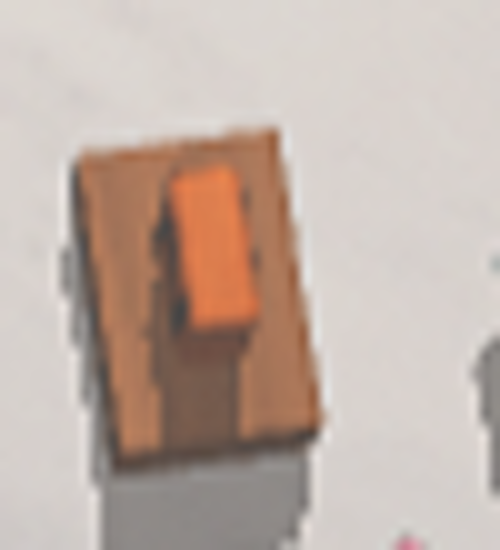

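View pics/c3.png

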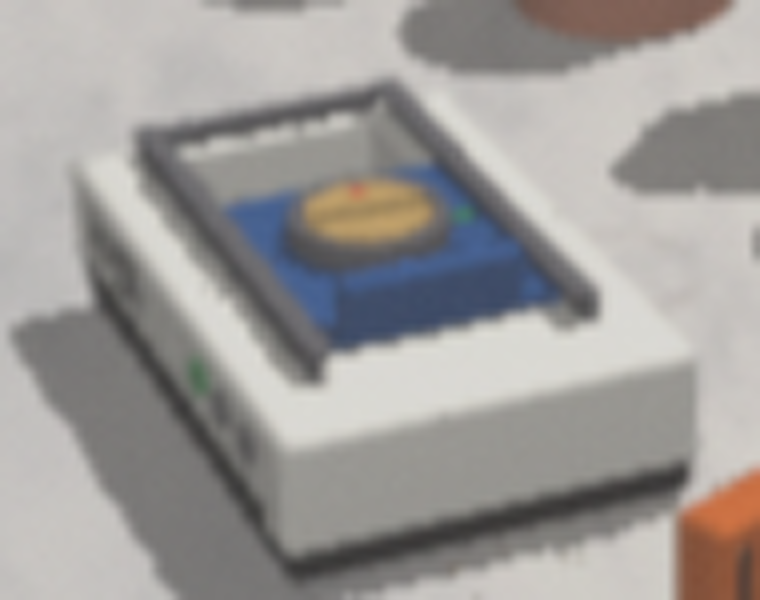

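View pics/c4.png

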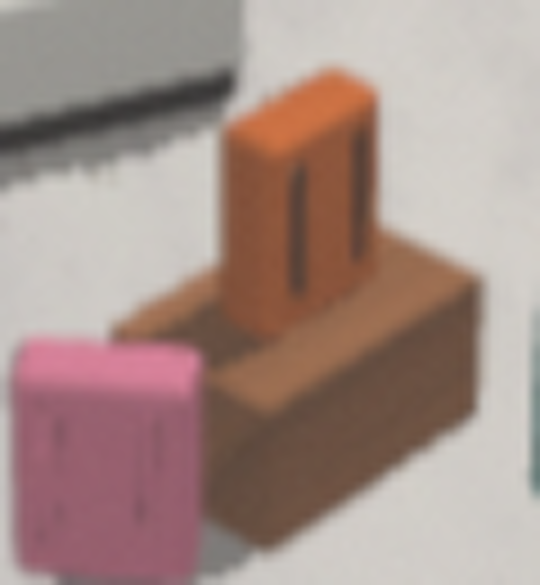

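```bash
cat > fit.py <<'E'
from h import *
from scipy.optimize import least_squares
def un(p,l,t,f): return (np.array(p,float)+.5)/f-.5+[l,t]
def fit(model,obs,x0,w={"top":1,"scene":1}):
    # model: (x,y,yaw)->; obs list (cam, local pt, px)
    def res(q):
        c,s=np.cos(q[2]),np.sin(q[2]); Rz=np.array([[c,-s,0],[s,c,0],[0,0,1]])
        return np.concatenate([w[cam]*(proj(cam,Rz@np.array(P)+[q[0],q[1],0])[0]-px) for cam,P,px in obs])
    r=least_squares(res,x0,loss="soft_l1"); return r.x,res(r.x).reshape(-1,2)
E
python3 - <<'E'
from fit import *
T1=lambda p:un(p,205,185,7);T2=lambda p:un(p,335,220,10);S3=lambda p:un(p,245,180,8);S4=lambda p:un(p,305,230,9)
a,b=.075,.115
st=[("top",(a,b,.06),T1((150,68))),("top",(a,-b,.06),T1((704,203))),("top",(-a,-b,.06),T1((608,556))),("top",(-a,b,.06),T1((52,410)))]
ss=[("scene",(-a,-b,.06),S3((288,450))),("scene",(a,-b,.06),S3((693,355))),("scene",(-a,b,.06),S3((75,168)))]
a,b=.022,.010;z=.105
kt=[("top",(a,b,z),T2((170,175))),("top",(a,-b,z),T2((238,165))),("top",(-a,-b,z),T2((258,322))),("top",(-a,b,z),T2((192,332)))]
ks=[("scene",(-a,b,z),S4((222,128))),("scene",(a,b,z),S4((335,70))),("scene",(a,-b,z),S4((378,95))),("scene",(-a,-b,z),S4((275,150)))]
a,b=.042,.028;z=.045
ht=[("top",(a,b,z),T2((78,155))),("top",(a,-b,z),T2((275,128))),("top",(-a,-b,z),T2((322,432))),("top",(-a,b,z),T2((115,465)))]
hs=[("scene",(-a,b,z),S4((112,330))),("scene",(-a,-b,z),S4((268,410))),("scene",(a,-b,z),S4((480,280)))]
for n,t,s,x0 in (("sealer",st,ss,[.47,0,-.2]),("key",kt,ks,[.41,-.26,.1]),("holder",ht,hs,[.41,-.26,.1])):
    for m,o in (("top",t),("scene",s),("both",t+s)):
        x,r=fit(None,o,x0); print(n,m,x.round(4),np.abs(r).max().round(2))
        if m=="both": print(r.round(1).tolist())
print("slot top",at("top",[T1((375,302)),T1((392,245)),T1((357,350))],.076).round(4).tolist())
print("slot sc",at("scene",[S3((370,210)),S3((305,220)),S3((437,203))],.076).round(4).tolist())
print("rib sc",at("scene",[S3((335,285)),S3((522,250))],.084).round(4).tolist())
print("rib top",at("top",[T1((560,243)),T1((515,412))],.084).round(4).tolist())
E
```

```text
sealer top [ 0.4757  0.0042 -0.3019] 1.48
sealer scene [ 0.4751  0.0037 -0.3009] 2.12
sealer both [ 0.4755  0.0041 -0.3015] 2.1
[[-0.0, -1.4], [0.7, -0.7], [0.4, 1.0], [-1.4, 0.9], [-0.7, 0.2], [2.1, -0.2], [-0.3, -0.6]]
key top [ 0.4094 -0.2567  0.0747] 0.54
key scene [ 0.4087 -0.2573  0.075 ] 1.51
key both [ 0.4092 -0.2568  0.0752] 1.53
[[-0.4, -0.2], [0.3, -0.1], [0.6, 0.3], [-0.3, 0.3], [-0.7, -0.0], [-0.2, -0.8], [1.5, -0.5], [-0.0, 0.7]]
holder top [ 0.4085 -0.2562  0.0799] 0.81
holder scene [ 0.4091 -0.255   0.0868] 0.46
holder both [ 0.4086 -0.2559  0.0814] 0.85
[[-0.4, 0.3], [-0.0, 0.4], [-0.3, -0.2], [0.2, -0.8], [-0.4, -0.0], [0.1, 0.7], [0.5, -0.0]]
slot top [[0.4738, 0.0032, 0.076], [0.4962, -0.0041, 0.076], [0.4551, 0.0107, 0.076]]
slot sc [[0.476, 0.0059, 0.076], [0.4546, 0.0151, 0.076], [0.4965, -0.0057, 0.076]]
rib sc [[0.424, -0.0423, 0.084], [0.4855, -0.0649, 0.084]]
rib top [[0.4918, -0.0697, 0.084], [0.4261, -0.05, 0.084]]
```

>>> carry_out([
  {"x": -0.91,"y": -0.99,"jaw": 0},
  {"x": -0.91,"y": -0.99},
  {"x": -0.91,"y": -0.99},
  {"x": -0.91,"y": -0.99},
  {"x": -0.91,"y": -0.99},
  {"x": -0.91,"y": -0.99},
  {"x": -0.91,"y": -0.99},
  {"x": -0.91,"y": -0.99},
  {"x": -0.91,"y": -0.99},
  {"x": -0.91,"y": -0.99},
  {"x": -0.91,"y": -0.99},
  {"x": -0.91,"y": -0.99},
], squeeze=20)

```text
invalid input
```

>>> carry_out([
  {"x": -0.91,"y": -0.99},
  {"x": -0.91,"y": -0.99},
  {"x": -0.91,"y": -0.99},
  {"x": -0.91,"y": -0.99},
  {"x": -0.91,"y": -0.99},
  {"x": -0.91,"y": -0.99},
  {"x": -0.91,"y": -0.99},
  {"x": -0.91,"y": -0.99},
  {"x": -0.91,"y": -0.99},
  {"x": -0.91,"y": -0.99},
  {"x": -0.91,"y": -0.99},
  {"x": -0.91,"y": -0.99},
])

```text
invalid input
```

```bash
cat >> h.py <<'E'
def togo(P,yaw=None):
    o=ctrl.get_obs(); Rm=R.from_euler("xyz",o["eef_rot"])
    print("t",round(o["time_s"],2),"pos",o["ee_pos"].round(4),"rot",o["eef_rot"].round(4),"F",o["force"].round(1),"M",o["moment"].round(2),"w",round(o["grip_width"],4),"q",o["qpos"].round(2))
    d=Rm.inv().apply(np.array(P)-o["ee_pos"])/.02
    print("units xyz",d.round(2))
    if yaw is not None:
        Rt=R.from_euler("xyz",[np.pi,0,yaw]); print("rotvec units",((Rm.inv()*Rt).as_rotvec()/.08).round(2))
E
python3 -c "
from h import *
togo([.4487,-.0819,.205],2.84)"
```

```text
t 0.9 pos [0.1619 0.5256 0.2054] rot [-3.1416 -0.      2.8428] F [-0.3  0.7 -0.4] M [ 0.03  0.02 -0.01] w 0.0937 q [ 1.21  0.3   1.52  0.    1.32 -0.07]
units xyz [-2.265e+01 -2.481e+01  2.000e-02]
rotvec units [-0.   -0.    0.03]
```

>>> carry_out([
  {"x": -0.91,"y": -0.99,"z": 0,"wx": 0,"wy": 0,"wz": 0,"jaw": 0},
], squeeze=20)

```text
time_s: 0.98
ee_pos: [0.1725, 0.5029, 0.2051]
eef_rot: [3.141, -0.0, 2.845]
force: [0.7, 0.2, 0.2]
grip_width: 0.09
```

>>> carry_out([
  {"x": -0.91,"y": -0.99,"z": 0,"wx": 0,"wy": 0,"wz": 0,"jaw": 0},
  {"x": -0.91,"y": -0.99,"z": 0,"wx": 0,"wy": 0,"wz": 0,"jaw": 0},
  {"x": -0.91,"y": -0.99,"z": 0,"wx": 0,"wy": 0,"wz": 0,"jaw": 0},
  {"x": -0.91,"y": -0.99,"z": 0,"wx": 0,"wy": 0,"wz": 0,"jaw": 0},
  {"x": -0.91,"y": -0.99,"z": 0,"wx": 0,"wy": 0,"wz": 0,"jaw": 0},
  {"x": -0.91,"y": -0.99,"z": 0,"wx": 0,"wy": 0,"wz": 0,"jaw": 0},
  {"x": -0.91,"y": -0.99,"z": 0,"wx": 0,"wy": 0,"wz": 0,"jaw": 0},
  {"x": -0.91,"y": -0.99,"z": 0,"wx": 0,"wy": 0,"wz": 0,"jaw": 0},
  {"x": -0.91,"y": -0.99,"z": 0,"wx": 0,"wy": 0,"wz": 0,"jaw": 0},
  {"x": -0.91,"y": -0.99,"z": 0,"wx": 0,"wy": 0,"wz": 0,"jaw": 0},
  {"x": -0.91,"y": -0.99,"z": 0,"wx": 0,"wy": 0,"wz": 0,"jaw": 0},
  {"x": -0.91,"y": -0.99,"z": 0,"wx": 0,"wy": 0,"wz": 0,"jaw": 0},
])

```text
time_s: 1.98
ee_pos: [0.3126, 0.2088, 0.2057]
eef_rot: [3.141, 0.0, 2.843]
force: [0.4, 0.6, -0.2]
grip_width: 0.0108
```

>>> carry_out([
  {"x": -0.91,"y": -0.99,"z": 0,"wx": 0,"wy": 0,"wz": 0,"jaw": 0},
  {"x": -0.91,"y": -0.99,"z": 0,"wx": 0,"wy": 0,"wz": 0,"jaw": 0},
  {"x": -0.91,"y": -0.99,"z": 0,"wx": 0,"wy": 0,"wz": 0,"jaw": 0},
  {"x": -0.91,"y": -0.99,"z": 0,"wx": 0,"wy": 0,"wz": 0,"jaw": 0},
  {"x": -0.91,"y": -0.99,"z": 0,"wx": 0,"wy": 0,"wz": 0,"jaw": 0},
  {"x": -0.91,"y": -0.99,"z": 0,"wx": 0,"wy": 0,"wz": 0,"jaw": 0},
  {"x": -0.91,"y": -0.99,"z": 0,"wx": 0,"wy": 0,"wz": 0,"jaw": 0},
  {"x": -0.91,"y": -0.99,"z": 0,"wx": 0,"wy": 0,"wz": 0,"jaw": 0},
  {"x": -0.91,"y": -0.99,"z": 0,"wx": 0,"wy": 0,"wz": 0,"jaw": 0},
  {"x": -0.91,"y": -0.99,"z": 0,"wx": 0,"wy": 0,"wz": 0,"jaw": 0},
  {"x": -0.91,"y": -0.99,"z": 0,"wx": 0,"wy": 0,"wz": 0,"jaw": 0},
  {"x": -0.91,"y": -0.99,"z": 0,"wx": 0,"wy": 0,"wz": 0,"jaw": 0},
])

```text
time_s: 2.98
ee_pos: [0.4514, -0.0828, 0.2055]
eef_rot: [3.142, 0.0, 2.843]
force: [0.2, 0.2, -0.1]
grip_width: 0.0011
```

```bash
python3 -c "
from h import *
togo([.4487,-.0819,.066],2.84)"
```

```text
t 2.98 pos [ 0.4514 -0.0828  0.2055] rot [3.1416e+00 3.0000e-04 2.8426e+00] F [ 0.2  0.2 -0.1] M [ 0.04  0.02 -0.02] w 0.0011 q [-0.26  0.1   1.77  0.    1.28 -1.53]
units xyz [0.14 0.   6.98]
rotvec units [0.   0.   0.03]
```

>>> carry_out([
  {"x": 0.14,"y": 0,"z": 1,"wx": 0,"wy": 0,"wz": 0,"jaw": 0},
  {"x": 0,"y": 0,"z": 1,"wx": 0,"wy": 0,"wz": 0,"jaw": 0},
  {"x": 0,"y": 0,"z": 1,"wx": 0,"wy": 0,"wz": 0,"jaw": 0},
  {"x": 0,"y": 0,"z": 1,"wx": 0,"wy": 0,"wz": 0,"jaw": 0},
  {"x": 0,"y": 0,"z": 1,"wx": 0,"wy": 0,"wz": 0,"jaw": 0},
  {"x": 0,"y": 0,"z": 1,"wx": 0,"wy": 0,"wz": 0,"jaw": 0},
  {"x": 0,"y": 0,"z": 0.5,"wx": 0,"wy": 0,"wz": 0,"jaw": 0},
  {"x": 0,"y": 0,"z": 0.3,"wx": 0,"wy": 0,"wz": 0,"jaw": 0},
  {"x": 0,"y": 0,"z": 0.1,"wx": 0,"wy": 0,"wz": 0,"jaw": 0},
  {"x": 0,"y": 0,"z": 0,"wx": 0,"wy": 0,"wz": 0,"jaw": 0},
])

```text
time_s: 3.82
ee_pos: [0.4486, -0.0806, 0.0678]
eef_rot: [3.142, 0.0, 2.843]
force: [-0.7, -0.1, 0.1]
grip_width: 0.0001
```

```bash
python3 -c "
from h import *
togo([.4755,.0041,.067],2.84)
t=ctrl.camera('top');s=ctrl.camera('scene')
crop('top',t,(205,185,315,275),7,'pics/d1.png');crop('scene',s,(245,150,345,255),7,'pics/d2.png')"
```

```text
t 3.82 pos [ 0.4486 -0.0806  0.0678] rot [3.1416e+00 3.0000e-04 2.8428e+00] F [-0.7 -0.1  0.1] M [-0.04  0.05 -0.02] w 0.0001 q [-0.26  0.27  1.92  0.    0.95 -1.53]
units xyz [-0.04  4.44  0.04]
rotvec units [0.   0.   0.04]
```

View pics/d2.png

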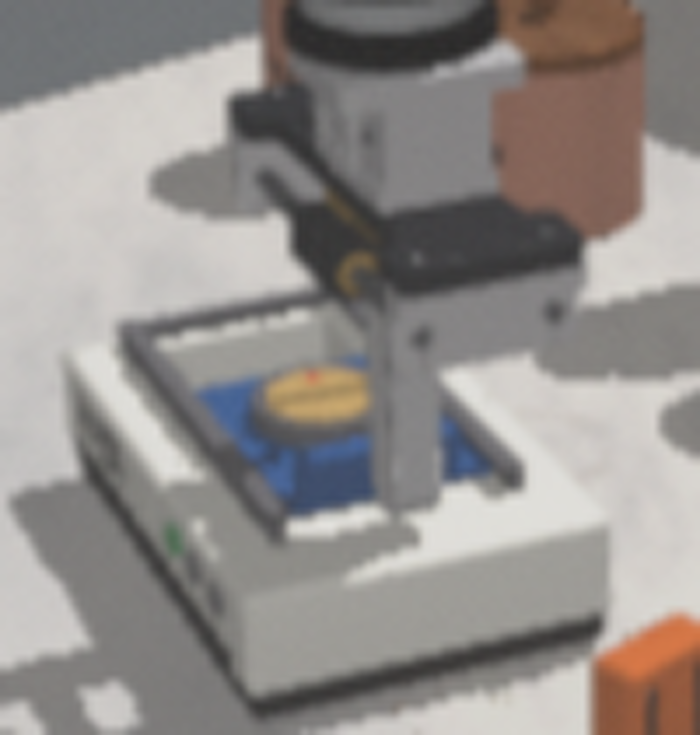

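The finger (crop (410,490)) stands just behind the middle of the rib. Now I push along tool +y.

>>> carry_out([
  {"x": 0,"y": 0.4,"z": 0,"wx": 0,"wy": 0,"wz": 0,"jaw": 0},
  {"x": 0,"y": 0.4,"z": 0,"wx": 0,"wy": 0,"wz": 0,"jaw": 0},
  {"x": 0,"y": 0.4,"z": 0,"wx": 0,"wy": 0,"wz": 0,"jaw": 0},
  {"x": 0,"y": 0.4,"z": 0,"wx": 0,"wy": 0,"wz": 0,"jaw": 0},
  {"x": 0,"y": 0.4,"z": 0,"wx": 0,"wy": 0,"wz": 0,"jaw": 0},
  {"x": 0,"y": 0.4,"z": 0,"wx": 0,"wy": 0,"wz": 0,"jaw": 0},
  {"x": 0,"y": 0.3,"z": 0,"wx": 0,"wy": 0,"wz": 0,"jaw": 0},
  {"x": 0,"y": 0.2,"z": 0,"wx": 0,"wy": 0,"wz": 0,"jaw": 0},
])

```text
time_s: 4.58
ee_pos: [0.4656, -0.0243, 0.0674]
eef_rot: [-3.142, -0.0, 2.843]
force: [0.1, -2.7, 2.0]
grip_width: 0.0005
```

>>> carry_out([
  {"x": 0,"y": 0.15,"z": 0,"wx": 0,"wy": 0,"wz": 0,"jaw": 0},
  {"x": 0,"y": 0.1,"z": 0,"wx": 0,"wy": 0,"wz": 0,"jaw": 0},
  {"x": 0,"y": 0,"z": 0,"wx": 0,"wy": 0,"wz": 0,"jaw": 0},
])

```text
time_s: 4.83
ee_pos: [0.4669, -0.02, 0.0673]
eef_rot: [3.141, -0.0, 2.843]
force: [-0.3, -0.6, -0.1]
grip_width: 0.0007
```

>>> carry_out([
  {"x": 0,"y": 0.15,"z": 0,"wx": 0,"wy": 0,"wz": 0,"jaw": 0},
  {"x": 0,"y": 0,"z": 0,"wx": 0,"wy": 0,"wz": 0,"jaw": 0},
])

```text
time_s: 5.0
ee_pos: [0.4677, -0.0173, 0.0673]
eef_rot: [3.142, -0.0, 2.843]
force: [0.8, 0.6, -0.4]
grip_width: 0.0009
```

>>> carry_out([
  {"x": 0,"y": 0.15,"z": 0,"wx": 0,"wy": 0,"wz": 0,"jaw": 0},
  {"x": 0,"y": 0.1,"z": 0,"wx": 0,"wy": 0,"wz": 0,"jaw": 0},
])

```text
time_s: 5.17
ee_pos: [0.4692, -0.0126, 0.0674]
eef_rot: [-3.141, -0.0, 2.842]
force: [-0.7, -2.4, 0.0]
grip_width: 0.0002
```

>>> carry_out([
  {"x": 0,"y": 0.1,"z": 0,"wx": 0,"wy": 0,"wz": 0,"jaw": 0},
])

```text
time_s: 5.25
ee_pos: [0.4698, -0.0107, 0.0674]
eef_rot: [-3.141, -0.0, 2.843]
force: [-0.9, -1.6, -0.3]
grip_width: 0.0007
```

```bash
python3 -c "
from h import *
togo([.4755,.0041,.067],2.84)
t=ctrl.camera('top');s=ctrl.camera('scene')
crop('top',t,(205,185,315,275),7,'pics/e1.png');crop('scene',s,(245,150,345,255),7,'pics/e2.png')"
```

```text
t 5.25 pos [ 0.4698 -0.0107  0.0674] rot [-3.1415e+00 -3.0000e-04  2.8427e+00] F [-0.9 -1.6 -0.3] M [-0.39  0.16  0.04] w 0.0007 q [-0.1   0.3   1.88 -0.    0.96 -1.37]
units xyz [-0.06  0.79  0.02]
rotvec units [-0.   -0.    0.03]
```

View pics/e2.png

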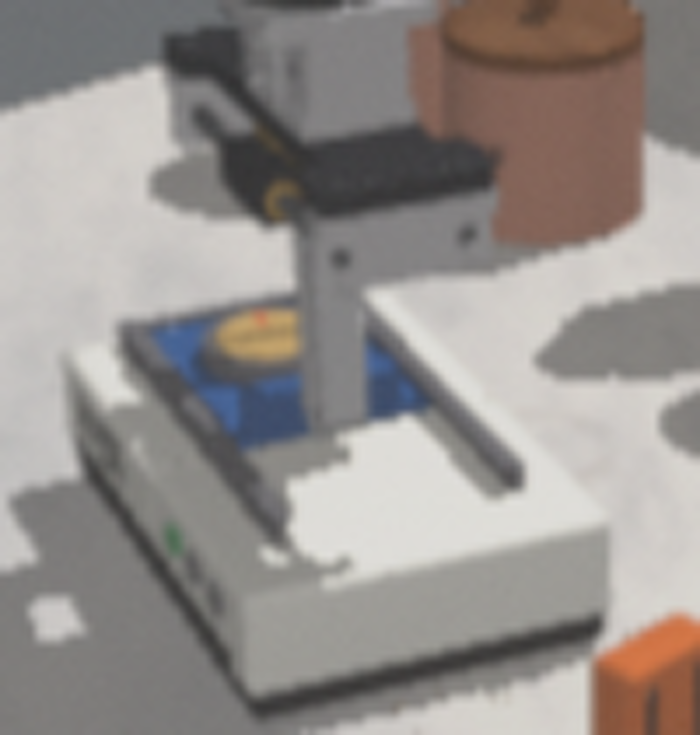

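The cover is nearly shut and is still sliding at about 2 N. I push on in small steps until the force rises.

>>> carry_out([
  {"x": 0,"y": 0.1,"z": 0,"wx": 0,"wy": 0,"wz": 0,"jaw": 0},
  {"x": 0,"y": 0.1,"z": 0,"wx": 0,"wy": 0,"wz": 0,"jaw": 0},
])

```text
time_s: 5.52
ee_pos: [0.4702, -0.0094, 0.0674]
eef_rot: [-3.136, -0.001, 2.844]
force: [-13.6, -42.6, 8.3]
grip_width: 0.0007
```

>>> carry_out([
  {"x": 0,"y": 0.1,"z": 0,"wx": 0,"wy": 0,"wz": 0,"jaw": 0},
  {"x": 0,"y": 0.05,"z": 0,"wx": 0,"wy": 0,"wz": 0,"jaw": 0},
])

```text
time_s: 5.68
ee_pos: [0.4703, -0.0093, 0.0675]
eef_rot: [-3.131, -0.002, 2.844]
force: [-19.3, -59.4, 12.5]
grip_width: 0.0001
```

>>> carry_out([
  {"x": 0,"y": 0.07,"z": 0,"wx": 0,"wy": 0,"wz": 0,"jaw": 0},
])

```text
time_s: 5.77
ee_pos: [0.4703, -0.0091, 0.0675]
eef_rot: [-3.129, -0.002, 2.844]
force: [-24.3, -73.6, 15.2]
grip_width: 0.0002
```

>>> carry_out([
  {"x": 0,"y": 0.05,"z": 0,"wx": 0,"wy": 0,"wz": 0,"jaw": 0},
])

```text
time_s: 5.85
ee_pos: [0.4703, -0.009, 0.0675]
eef_rot: [-3.127, -0.002, 2.844]
force: [-26.5, -79.4, 17.3]
grip_width: 0.0002
```

>>> carry_out([
  {"x": 0,"y": -0.6,"z": 0,"wx": 0,"wy": 0,"wz": 0,"jaw": 0},
  {"x": 0,"y": -0.6,"z": 0,"wx": 0,"wy": 0,"wz": 0,"jaw": 0},
  {"x": 0,"y": -0.3,"z": -0.5,"wx": 0,"wy": 0,"wz": 0,"jaw": 0},
  {"x": 0,"y": -1,"z": -1,"wx": 0,"wy": 0,"wz": 0,"jaw": 0},
  {"x": 0,"y": -1,"z": -1,"wx": 0,"wy": 0,"wz": 0,"jaw": 0},
  {"x": 0,"y": -1,"z": -1,"wx": 0,"wy": 0,"wz": 0,"jaw": 60},
  {"x": 0,"y": -1,"z": -1,"wx": 0,"wy": 0,"wz": 0,"jaw": 60},
  {"x": 0,"y": -1,"z": -1,"wx": 0,"wy": 0,"wz": 0,"jaw": 60},
  {"x": 0,"y": -1,"z": -1,"wx": 0,"wy": 0,"wz": 0,"jaw": 60},
  {"x": 0,"y": -1,"z": 0,"wx": 0,"wy": 0,"wz": 0,"jaw": 60},
])

```text
time_s: 6.68
ee_pos: [0.4236, -0.1654, 0.202]
eef_rot: [-3.141, 0.006, 2.843]
force: [0.6, 0.5, 0.0]
grip_width: 0.0303
```

```bash
python3 -c "
from h import *
togo([.409,-.2568,.205],3.218)
t=ctrl.camera('top');s=ctrl.camera('scene')
cv2.imwrite('pics/t2.png',t);cv2.imwrite('pics/s2.png',s)
crop('top',t,(205,185,315,275),7,'pics/f1.png');crop('scene',s,(245,170,345,255),8,'pics/f2.png')"
```

```text
t 6.68 pos [ 0.4236 -0.1654  0.202 ] rot [-3.1409  0.0063  2.8431] F [0.6 0.5 0. ] M [-0.02 -0.04 -0.01] w 0.0303 q [-0.45  0.09  1.79  0.    1.26 -1.73]
units xyz [-0.65 -4.58 -0.14]
rotvec units [-0.02  0.08 -4.69]
```

View pics/f1.png

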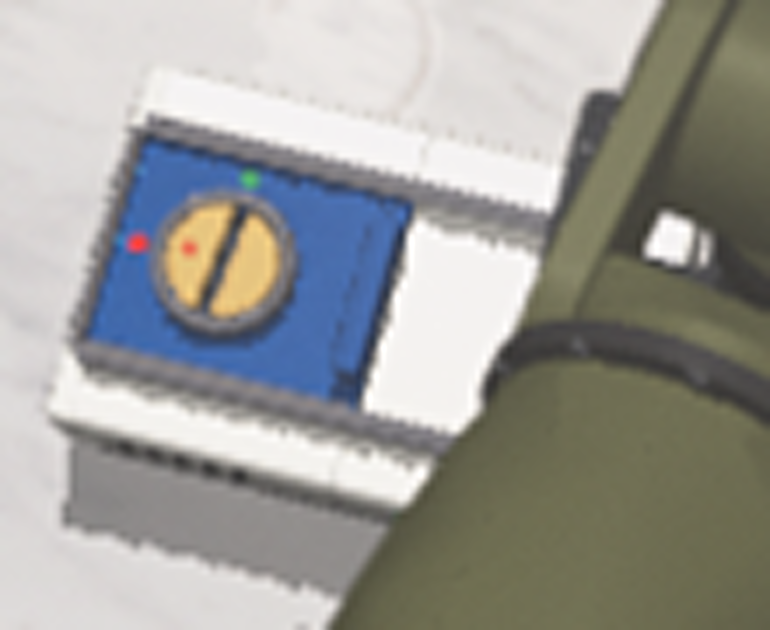

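View pics/f2.png

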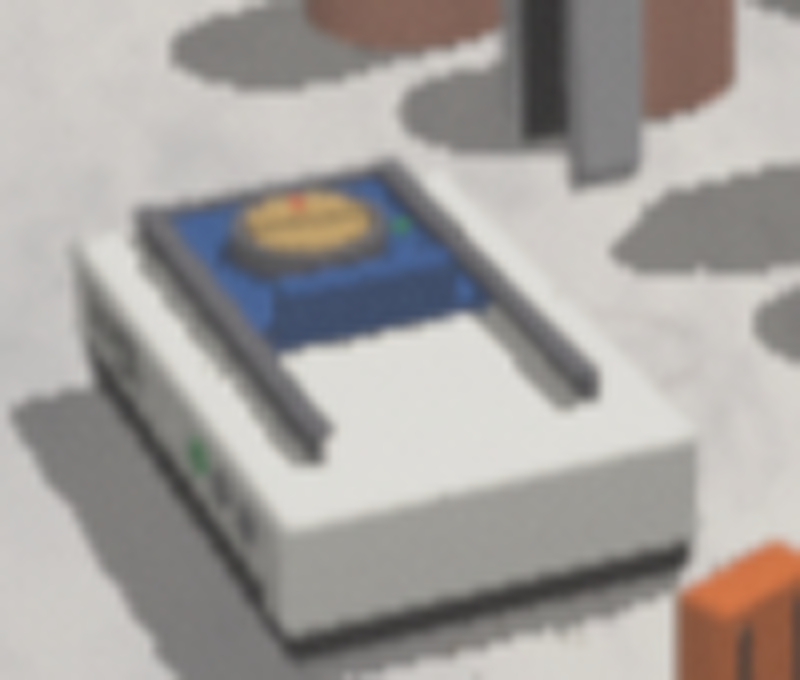

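The cover is fully shut against the +y bar. The brass fastener is at crop (224,263) and the slot is still roughly along x. Next I measure the slot precisely in both views.

```bash
cat > slot.py <<'E'
from fit import *
def slot(cam,img,box,save=None):
    l,t,r,b=box; a=cv2.resize(img[t:b,l:r],None,fx=8,fy=8,interpolation=cv2.INTER_CUBIC)
    h=cv2.cvtColor(a,cv2.COLOR_BGR2HSV); m=cv2.inRange(h,np.array((12,70,110)),np.array((30,255,255)))
    v,u=np.nonzero(m); hull=cv2.convexHull(np.c_[u,v].astype(np.int32))
    e=cv2.fitEllipse(hull); 
    P=at(cam,(hull[:,0]+.5)/8-.5+[l,t],.076)[:,:2]
    # circle fit to world hull
    A=np.c_[2*P,np.ones(len(P))]; s=np.linalg.lstsq(A,(P**2).sum(1),rcond=None)[0]; c=s[:2]; rad=np.sqrt(s[2]+c@c)
    # slot: dark pixels inside hull
    H=np.zeros_like(m); cv2.fillConvexPoly(H,hull,255); H=cv2.erode(H,np.ones((5,5)))
    v,u=np.nonzero((H>0)&(m==0)&(h[:,:,0]>8)); 
    w=np.array(a[v,u].sum(1),float); w=w.max()-w
    D=at(cam,(np.c_[u,v]+.5)/8-.5+[l,t],.076)[:,:2]
    near=np.linalg.norm(D-c,axis=1)<.019; D=D[near]; w=w[near]
    mu=(D*w[:,None]).sum(0)/w.sum(); C=((D-mu)*w[:,None]).T@(D-mu); ev,V=np.linalg.eigh(C); d=V[:,1]; d=d*np.sign(d[0])
    print(cam,"circle",c.round(4),"r",rad.round(4),"slot mean",mu.round(4),"angle",np.arctan2(d[1],d[0]).round(3),len(D))
E
python3 - <<'E'
from slot import *
t=cv2.imread("pics/t2.png"); s=cv2.imread("pics/s2.png")
slot("top",t,(220,205,252,240)); slot("scene",s,(268,188,300,208))
slot("top",cv2.imread("pics/top0.png"),(245,210,273,245)); slot("scene",cv2.imread("pics/scene0.png"),(278,198,306,216))
for y in (.059,.054): print(y,.4755+.297*y,.0041+.955*y)
E
```

```text
top circle [0.4937 0.0624] r 0.0229 slot mean [0.4937 0.0622] angle -0.398 1476
scene circle [0.4933 0.0646] r 0.0229 slot mean [0.5005 0.0803] angle 0.987 56
top circle [0.4755 0.0039] r 0.0228 slot mean [0.4757 0.0037] angle -0.393 1681
scene circle [0.475  0.0058] r 0.0229 slot mean [0.4824 0.0217] angle 0.769 45
0.059 0.493023 0.06044499999999999
0.054 0.491538 0.05567
```

>>> carry_out([
  {"x": -0.13,"y": -0.92,"z": 0,"wx": 0,"wy": 0,"wz": 0,"jaw": 60},
  {"x": -0.13,"y": -0.92,"z": 0,"wx": 0,"wy": 0,"wz": 0,"jaw": 60},
  {"x": -0.13,"y": -0.92,"z": 0,"wx": 0,"wy": 0,"wz": 0,"jaw": 60},
  {"x": -0.13,"y": -0.92,"z": 0,"wx": 0,"wy": 0,"wz": 0,"jaw": 60},
  {"x": -0.13,"y": -0.92,"z": 0,"wx": 0,"wy": 0.08,"wz": 0,"jaw": 60},
  {"x": 0,"y": 0,"z": 0,"wx": 0,"wy": 0,"wz": -0.94,"jaw": 60},
  {"x": 0,"y": 0,"z": 0,"wx": 0,"wy": 0,"wz": -0.94,"jaw": 60},
  {"x": 0,"y": 0,"z": 0,"wx": 0,"wy": 0,"wz": -0.94,"jaw": 60},
  {"x": 0,"y": 0,"z": 0,"wx": 0,"wy": 0,"wz": -0.94,"jaw": 60},
  {"x": 0,"y": 0,"z": 0,"wx": 0,"wy": 0,"wz": -0.94,"jaw": 60},
  {"x": 0,"y": 0,"z": 0,"wx": 0,"wy": 0,"wz": 0,"jaw": 60},
])

```text
time_s: 7.7
ee_pos: [0.4083, -0.2552, 0.1976]
eef_rot: [3.139, -0.006, -3.06]
force: [-0.4, 0.4, -0.3]
grip_width: 0.0564
```

```bash
python3 -c "
from h import *
togo([.409,-.2568,.056],3.219)"
```

```text
t 7.7 pos [ 0.4083 -0.2552  0.1976] rot [ 3.1388 -0.006  -3.0603] F [-0.4  0.4 -0.3] M [-0.01  0.    0.02] w 0.0564 q [-0.63  0.16  1.71 -0.    1.28 -2.29]
units xyz [-0.07 -0.1   7.08]
rotvec units [ 0.03 -0.08  0.05]
```

>>> carry_out([
  {"x": -0.07,"y": -0.1,"z": 1,"wx": 0.03,"wy": -0.08,"wz": 0.05,"jaw": 60},
  {"x": 0,"y": 0,"z": 1,"wx": 0,"wy": 0,"wz": 0,"jaw": 60},
  {"x": 0,"y": 0,"z": 1,"wx": 0,"wy": 0,"wz": 0,"jaw": 60},
  {"x": 0,"y": 0,"z": 1,"wx": 0,"wy": 0,"wz": 0,"jaw": 60},
  {"x": 0,"y": 0,"z": 1,"wx": 0,"wy": 0,"wz": 0,"jaw": 60},
  {"x": 0,"y": 0,"z": 1,"wx": 0,"wy": 0,"wz": 0,"jaw": 60},
  {"x": 0,"y": 0,"z": 0.7,"wx": 0,"wy": 0,"wz": 0,"jaw": 60},
  {"x": 0,"y": 0,"z": 0.36,"wx": 0,"wy": 0,"wz": 0,"jaw": 60},
  {"x": 0,"y": 0,"z": 0,"wx": 0,"wy": 0,"wz": 0,"jaw": 60},
])

```text
time_s: 8.45
ee_pos: [0.4091, -0.2571, 0.0551]
eef_rot: [3.14, -0.001, -3.07]
force: [0.0, 1.0, -0.1]
grip_width: 0.0564
```

```bash
python3 -c "
from h import *
togo([.409,-.2568,.056],3.219)
s=ctrl.camera('scene');cv2.imwrite('pics/s3.png',s);crop('scene',s,(295,190,375,300),6,'pics/g2.png')
t=ctrl.camera('top');crop('top',t,(315,200,405,290),7,'pics/g1.png')"
```

```text
t 8.45 pos [ 0.4091 -0.2571  0.0551] rot [ 3.1400e+00 -1.3000e-03 -3.0698e+00] F [ 0.   1.  -0.1] M [ 0.    0.   -0.05] w 0.0564 q [-0.64  0.34  1.85  0.    0.95 -2.28]
units xyz [ 0.    0.01 -0.04]
rotvec units [ 0.02 -0.02 -0.07]
```

View pics/g2.png

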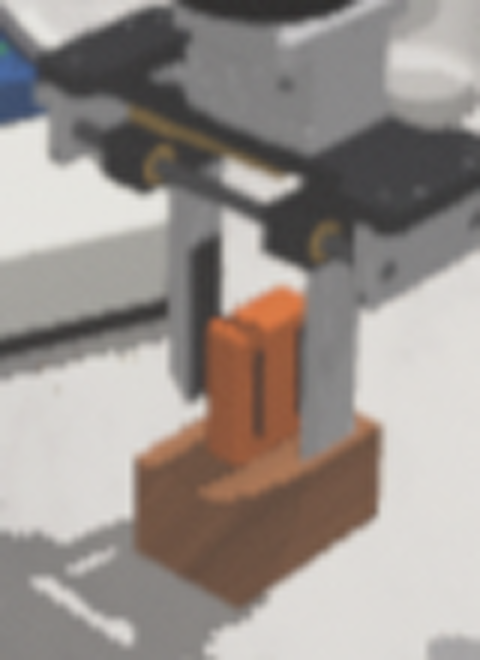

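The fingers straddle the orange handle. I close them with a firm grip.

>>> carry_out([
  {"x": 0,"y": 0,"z": 0,"wx": 0,"wy": 0,"wz": 0,"jaw": 0},
  {"x": 0,"y": 0,"z": 0,"wx": 0,"wy": 0,"wz": 0,"jaw": 0},
  {"x": 0,"y": 0,"z": 0,"wx": 0,"wy": 0,"wz": 0,"jaw": 0},
  {"x": 0,"y": 0,"z": 0,"wx": 0,"wy": 0,"wz": 0,"jaw": 0},
  {"x": 0,"y": 0,"z": 0,"wx": 0,"wy": 0,"wz": 0,"jaw": 0},
  {"x": 0,"y": 0,"z": 0,"wx": 0,"wy": 0,"wz": 0,"jaw": 0},
  {"x": 0,"y": 0,"z": 0,"wx": 0,"wy": 0,"wz": 0,"jaw": 0},
  {"x": 0,"y": 0,"z": 0,"wx": 0,"wy": 0,"wz": 0,"jaw": 0},
  {"x": 0,"y": 0,"z": 0,"wx": 0,"wy": 0,"wz": 0,"jaw": 0},
], squeeze=45)

```text
time_s: 9.3
ee_pos: [0.4094, -0.2578, 0.0564]
eef_rot: [3.142, 0.001, -3.068]
force: [-0.7, 2.2, 3.9]
grip_width: 0.0197
```

```bash
python3 -c "
from h import *
togo([.409,-.2568,.206],3.219)"
```

```text
t 9.3 pos [ 0.4094 -0.2578  0.0564] rot [ 3.1416e+00  5.0000e-04 -3.0684e+00] F [-0.7  2.2  3.9] M [ 0.45  0.16 -0.  ] w 0.0197 q [-0.64  0.34  1.85  0.    0.95 -2.28]
units xyz [ 0.01  0.05 -7.48]
rotvec units [ 0.    0.01 -0.05]
```

>>> carry_out([
  {"x": 0,"y": 0,"z": -0.4,"wx": 0,"wy": 0,"wz": 0,"jaw": 0},
  {"x": 0,"y": 0,"z": -0.6,"wx": 0,"wy": 0,"wz": 0,"jaw": 0},
  {"x": 0,"y": 0,"z": -0.9,"wx": 0,"wy": 0,"wz": 0,"jaw": 0},
  {"x": 0,"y": 0,"z": -0.9,"wx": 0,"wy": 0,"wz": 0,"jaw": 0},
  {"x": 0,"y": 0,"z": -0.9,"wx": 0,"wy": 0,"wz": 0,"jaw": 0},
  {"x": 0,"y": 0,"z": -0.9,"wx": 0,"wy": 0,"wz": 0,"jaw": 0},
  {"x": 0,"y": 0,"z": -0.9,"wx": 0,"wy": 0,"wz": 0,"jaw": 0},
  {"x": 0,"y": 0,"z": -0.5,"wx": 0,"wy": 0,"wz": 0,"jaw": 0},
  {"x": 0,"y": 0,"z": 0,"wx": 0,"wy": 0,"wz": 0,"jaw": 0},
])

```text
time_s: 10.05
ee_pos: [0.4099, -0.2584, 0.1783]
eef_rot: [-3.139, 0.003, -3.068]
force: [0.5, -0.2, -1.0]
grip_width: 0.0201
```

```bash
python3 -c "
from h import *
togo([.4936,.063,.170],2.747)
s=ctrl.camera('scene');cv2.imwrite('pics/s4.png',s);crop('scene',s,(285,150,385,300),4,'pics/i2.png')
t=ctrl.camera('top');cv2.imwrite('pics/t4.png',t);crop('top',t,(315,200,405,290),7,'pics/i1.png')
for n in ('key_tip','key_center'): print(n,ctrl.mark_of('scene',n))
o=ctrl.get_obs();Rm=R.from_euler('xyz',o['eef_rot']);print(proj('scene',[o['ee_pos']+Rm.apply([0,0,.0434]),o['ee_pos']-Rm.apply([0,0,.0026])]))
"
```

```text
t 10.05 pos [ 0.4099 -0.2584  0.1783] rot [-3.1392e+00  3.0000e-03 -3.0684e+00] F [ 0.5 -0.2 -1. ] M [ 0.02  0.02 -0.03] w 0.0201 q [-0.64  0.18  1.74  0.    1.22 -2.28]
units xyz [-5.34 15.72  0.4 ]
rotvec units [-0.02  0.04  5.85]
key_tip [{'position': [295.3, 370.4], 'conf': 0.77}, {'position': [230.3, 340.4], 'conf': 0.69}, {'position': [295.5, 316.1], 'conf': 0.6}]
key_center [{'position': [312.7, 315.6], 'conf': 0.97}, {'position': [311.3, 369.4], 'conf': 0.89}, {'position': [210.3, 337.9], 'conf': 0.81}]
[[338.633245   231.65081393]
 [338.88361332 213.49754325]]
```

View pics/i2.png

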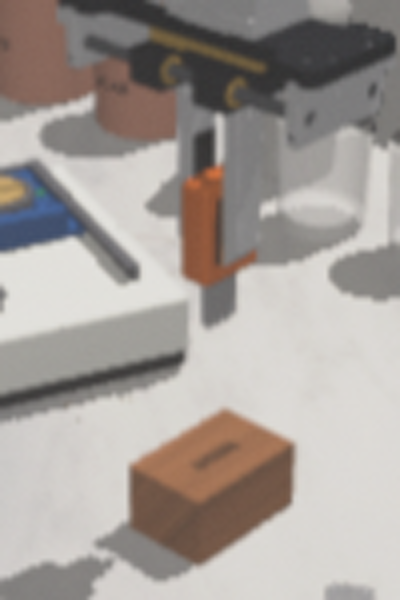

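The key hangs upright in the grip with its blade tip at (339,231), as predicted. The holder's slot mouth shows at (339,264). Next I carry the key over the fastener.

>>> carry_out([
  {"x": -0.334,"y": 0.98,"z": 0,"wx": 0,"wy": 0,"wz": 0,"jaw": 0},
  {"x": -0.334,"y": 0.98,"z": 0,"wx": 0,"wy": 0,"wz": 0,"jaw": 0},
  {"x": -0.334,"y": 0.98,"z": 0,"wx": 0,"wy": 0,"wz": 0,"jaw": 0},
  {"x": -0.334,"y": 0.98,"z": 0,"wx": 0,"wy": 0,"wz": 0,"jaw": 0},
  {"x": -0.334,"y": 0.98,"z": 0,"wx": 0,"wy": 0,"wz": 0,"jaw": 0},
  {"x": -0.334,"y": 0.98,"z": 0,"wx": 0,"wy": 0,"wz": 0,"jaw": 0},
  {"x": -0.334,"y": 0.98,"z": 0,"wx": 0,"wy": 0,"wz": 0,"jaw": 0},
  {"x": -0.334,"y": 0.98,"z": 0,"wx": 0,"wy": 0,"wz": 0,"jaw": 0},
  {"x": -0.334,"y": 0.98,"z": 0,"wx": 0,"wy": 0,"wz": 0,"jaw": 0},
  {"x": -0.334,"y": 0.98,"z": 0,"wx": 0,"wy": 0,"wz": 0,"jaw": 0},
  {"x": -0.334,"y": 0.98,"z": 0,"wx": 0,"wy": 0,"wz": 0,"jaw": 0},
  {"x": -0.334,"y": 0.98,"z": 0,"wx": 0,"wy": 0,"wz": 0,"jaw": 0},
])

```text
time_s: 11.25
ee_pos: [0.4718, -0.0164, 0.1752]
eef_rot: [3.141, -0.001, -3.068]
force: [-0.4, 0.3, -0.9]
grip_width: 0.0199
```

>>> carry_out([
  {"x": -0.334,"y": 0.98,"z": 0,"wx": 0,"wy": 0,"wz": 0,"jaw": 0},
  {"x": -0.334,"y": 0.98,"z": 0,"wx": 0,"wy": 0,"wz": 0,"jaw": 0},
  {"x": -0.334,"y": 0.98,"z": 0,"wx": 0,"wy": 0,"wz": 0,"jaw": 0},
  {"x": -0.334,"y": 0.98,"z": 0,"wx": 0,"wy": 0,"wz": 0,"jaw": 0},
  {"x": 0,"y": 0,"z": 0,"wx": 0,"wy": 0,"wz": 0.97,"jaw": 0},
  {"x": 0,"y": 0,"z": 0,"wx": 0,"wy": 0,"wz": 0.97,"jaw": 0},
  {"x": 0,"y": 0,"z": 0,"wx": 0,"wy": 0,"wz": 0.97,"jaw": 0},
  {"x": 0,"y": 0,"z": 0,"wx": 0,"wy": 0,"wz": 0.97,"jaw": 0},
  {"x": 0,"y": 0,"z": 0,"wx": 0,"wy": 0,"wz": 0.97,"jaw": 0},
  {"x": 0,"y": 0,"z": 0,"wx": 0,"wy": 0,"wz": 0.97,"jaw": 0},
  {"x": 0,"y": 0,"z": 0,"wx": 0,"wy": 0,"wz": 0,"jaw": 0},
])

```text
time_s: 12.17
ee_pos: [0.4927, 0.0627, 0.1753]
eef_rot: [-3.141, -0.001, 2.746]
force: [-1.1, 0.3, -1.4]
grip_width: 0.0196
```

```bash
python3 -c "
from h import *
togo([.4936,.063,.130],2.747)"
```

```text
t 12.17 pos [0.4927 0.0627 0.1753] rot [-3.1410e+00 -1.1000e-03  2.7455e+00] F [-1.1  0.3 -1.4] M [ 0.03 -0.02 -0.02] w 0.0196 q [ 0.05  0.21  1.71 -0.    1.23 -1.12]
units xyz [-0.04  0.03  2.26]
rotvec units [-0.01 -0.01 -0.02]
```

>>> carry_out([
  {"x": -0.04,"y": 0.03,"z": 0.8,"wx": -0.01,"wy": -0.01,"wz": -0.02,"jaw": 0},
  {"x": 0,"y": 0,"z": 0.8,"wx": 0,"wy": 0,"wz": 0,"jaw": 0},
  {"x": 0,"y": 0,"z": 0.6,"wx": 0,"wy": 0,"wz": 0,"jaw": 0},
  {"x": 0,"y": 0,"z": 0.3,"wx": 0,"wy": 0,"wz": 0,"jaw": 0},
  {"x": 0,"y": 0,"z": 0,"wx": 0,"wy": 0,"wz": 0,"jaw": 0},
])

```text
time_s: 12.58
ee_pos: [0.4933, 0.0629, 0.1247]
eef_rot: [-3.141, -0.001, 2.753]
force: [0.6, 0.0, -1.5]
grip_width: 0.0194
```

```bash
python3 -c "
from h import *
togo([.4936,.063,.111],2.747)
s=ctrl.camera('scene');cv2.imwrite('pics/s5.png',s);crop('scene',s,(250,160,320,220),10,'pics/j2.png')
o=ctrl.get_obs();Rm=R.from_euler('xyz',o['eef_rot']);print((proj('scene',[o['ee_pos']+Rm.apply([dx,0,.0434]) for dx in(-.013,0,.013)])-[250,160])*10+4.5)
"
```

```text
t 12.58 pos [0.4933 0.0629 0.1247] rot [-3.1413e+00 -1.4000e-03  2.7525e+00] F [ 0.6  0.  -1.5] M [-0.02 -0.06  0.01] w 0.0194 q [ 0.05  0.27  1.76  0.    1.11 -1.13]
units xyz [-0.01  0.01  0.69]
rotvec units [-0.   -0.02  0.07]
[[381.60211969 351.49440644]
 [338.0759409  358.27876366]
 [294.32141357 365.10343015]]
```

View pics/j2.png

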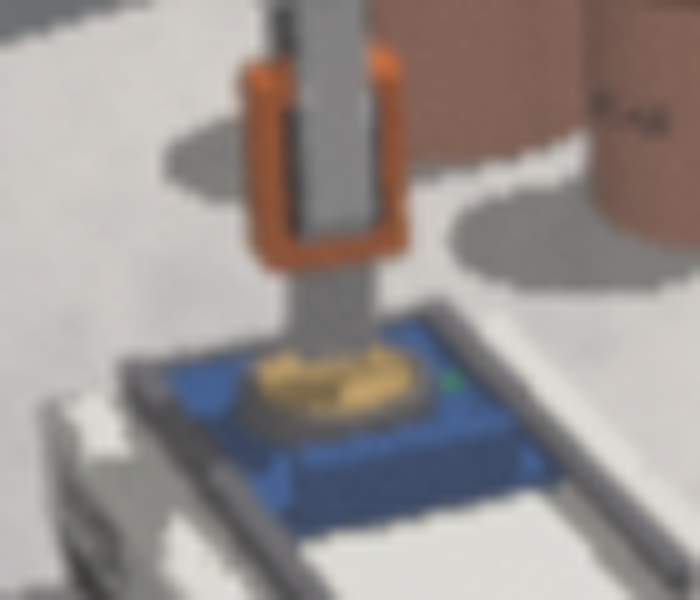

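The blade tip is at crop (333,357), directly over the slot centre (about (338,383)). I descend gently and feel for contact.

>>> carry_out([
  {"x": -0.01,"y": 0.01,"z": 0.15,"wx": 0,"wy": 0,"wz": 0.07,"jaw": 0},
  {"x": 0,"y": 0,"z": 0.15,"wx": 0,"wy": 0,"wz": 0,"jaw": 0},
  {"x": 0,"y": 0,"z": 0.1,"wx": 0,"wy": 0,"wz": 0,"jaw": 0},
  {"x": 0,"y": 0,"z": 0,"wx": 0,"wy": 0,"wz": 0,"jaw": 0},
])

```text
time_s: 12.97
ee_pos: [0.4942, 0.0631, 0.1181]
eef_rot: [3.141, 0.001, 2.745]
force: [-0.4, 1.2, -0.7]
grip_width: 0.0198
```

>>> carry_out([
  {"x": 0,"y": 0,"z": 0.1,"wx": 0,"wy": 0,"wz": 0,"jaw": 0},
  {"x": 0,"y": 0,"z": 0.05,"wx": 0,"wy": 0,"wz": 0,"jaw": 0},
  {"x": 0,"y": 0,"z": 0,"wx": 0,"wy": 0,"wz": 0,"jaw": 0},
])

```text
time_s: 13.22
ee_pos: [0.4942, 0.0631, 0.1151]
eef_rot: [3.141, 0.001, 2.745]
force: [-0.3, 0.2, -1.2]
grip_width: 0.0199
```

>>> carry_out([
  {"x": 0,"y": 0,"z": 0.1,"wx": 0,"wy": 0,"wz": 0,"jaw": 0},
  {"x": 0,"y": 0,"z": 0.03,"wx": 0,"wy": 0,"wz": 0,"jaw": 0},
  {"x": 0,"y": 0,"z": 0,"wx": 0,"wy": 0,"wz": 0,"jaw": 0},
])

```text
time_s: 13.47
ee_pos: [0.4942, 0.0631, 0.1125]
eef_rot: [3.141, 0.001, 2.745]
force: [-0.8, -0.6, -1.1]
grip_width: 0.0198
```

```bash
python3 -c "
from h import *
togo([.4936,.063,.112],2.747)
s=ctrl.camera('scene');cv2.imwrite('pics/s6.png',s);crop('scene',s,(250,160,320,220),10,'pics/k2.png')
"
```

```text
t 13.47 pos [0.4942 0.0631 0.1125] rot [3.1408e+00 1.0000e-03 2.7452e+00] F [-0.8 -0.6 -1.1] M [-0.    0.01 -0.02] w 0.0198 q [ 0.05  0.29  1.77  0.    1.08 -1.12]
units xyz [ 0.03 -0.02  0.02]
rotvec units [ 0.01  0.01 -0.02]
```

View pics/k2.png

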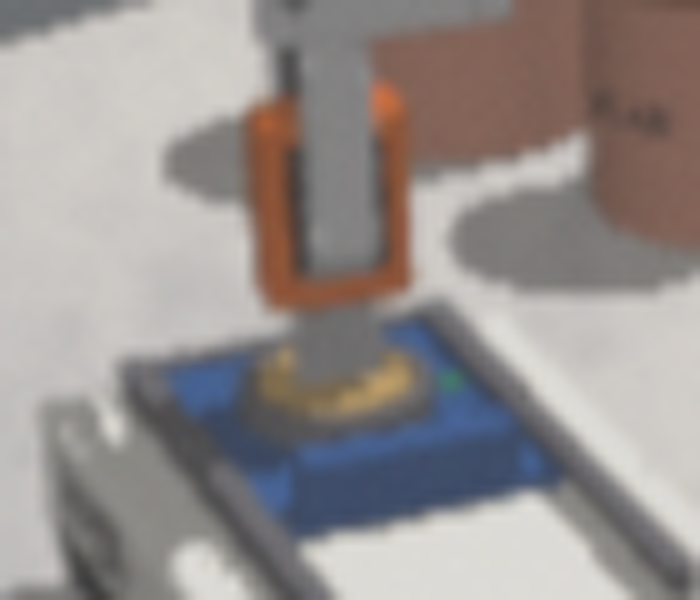

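The blade is in the slot (crop (340,375)), about 7 mm deep and without force. I turn it clockwise.

>>> carry_out([
  {"x": 0,"y": 0,"z": 0,"wx": 0,"wy": 0,"wz": 0.6,"jaw": 0},
  {"x": 0,"y": 0,"z": 0,"wx": 0,"wy": 0,"wz": 0.6,"jaw": 0},
  {"x": 0,"y": 0,"z": 0,"wx": 0,"wy": 0,"wz": 0.6,"jaw": 0},
  {"x": 0,"y": 0,"z": 0,"wx": 0,"wy": 0,"wz": 0.6,"jaw": 0},
  {"x": 0,"y": 0,"z": 0,"wx": 0,"wy": 0,"wz": 0.6,"jaw": 0},
  {"x": 0,"y": 0,"z": 0,"wx": 0,"wy": 0,"wz": 0.6,"jaw": 0},
])

```text
time_s: 14.02
ee_pos: [0.4945, 0.0632, 0.1128]
eef_rot: [3.14, 0.001, 2.455]
force: [2.0, 1.1, -1.8]
grip_width: 0.0199
```

```bash
python3 -c "
from h import *
togo([.4942,.0631,.112],1.149)
"
```

```text
t 14.02 pos [0.4945 0.0632 0.1128] rot [3.1398e+00 1.2000e-03 2.4549e+00] F [ 2.   1.1 -1.8] M [ 0.1  -0.19  0.04] w 0.0199 q [ 0.05  0.29  1.77  0.    1.08 -0.83]
units xyz [ 0.01 -0.01  0.04]
rotvec units [ 0.03 -0.   16.32]
```

>>> carry_out([
  {"x": 0,"y": 0,"z": 0,"wx": 0,"wy": 0,"wz": 0.8,"jaw": 0},
  {"x": 0,"y": 0,"z": 0,"wx": 0,"wy": 0,"wz": 0.8,"jaw": 0},
  {"x": 0,"y": 0,"z": 0,"wx": 0,"wy": 0,"wz": 0.8,"jaw": 0},
  {"x": 0,"y": 0,"z": 0,"wx": 0,"wy": 0,"wz": 0.8,"jaw": 0},
  {"x": 0,"y": 0,"z": 0,"wx": 0,"wy": 0,"wz": 0.8,"jaw": 0},
  {"x": 0,"y": 0,"z": 0,"wx": 0,"wy": 0,"wz": 0.8,"jaw": 0},
  {"x": 0,"y": 0,"z": 0,"wx": 0,"wy": 0,"wz": 0.8,"jaw": 0},
  {"x": 0,"y": 0,"z": 0,"wx": 0,"wy": 0,"wz": 0.8,"jaw": 0},
  {"x": 0,"y": 0,"z": 0,"wx": 0,"wy": 0,"wz": 0.8,"jaw": 0},
  {"x": 0,"y": 0,"z": 0,"wx": 0,"wy": 0,"wz": 0.8,"jaw": 0},
])

```text
time_s: 14.85
ee_pos: [0.4943, 0.063, 0.1127]
eef_rot: [3.14, 0.0, 1.814]
force: [-1.5, -0.7, -1.7]
grip_width: 0.02
```

```bash
python3 -c "
from h import *
togo([.4942,.0631,.1125],1.149)
s=ctrl.camera('scene');crop('scene',s,(250,160,320,220),10,'pics/l2.png')
"
```

```text
t 14.85 pos [0.4943 0.063  0.1127] rot [3.1401e+00 2.0000e-04 1.8141e+00] F [-1.5 -0.7 -1.7] M [-0.25  0.04 -0.  ] w 0.02 q [ 0.05  0.29  1.77  0.    1.08 -0.19]
units xyz [ 0.01 -0.    0.01]
rotvec units [ 0.02 -0.    8.31]
```

View pics/l2.png

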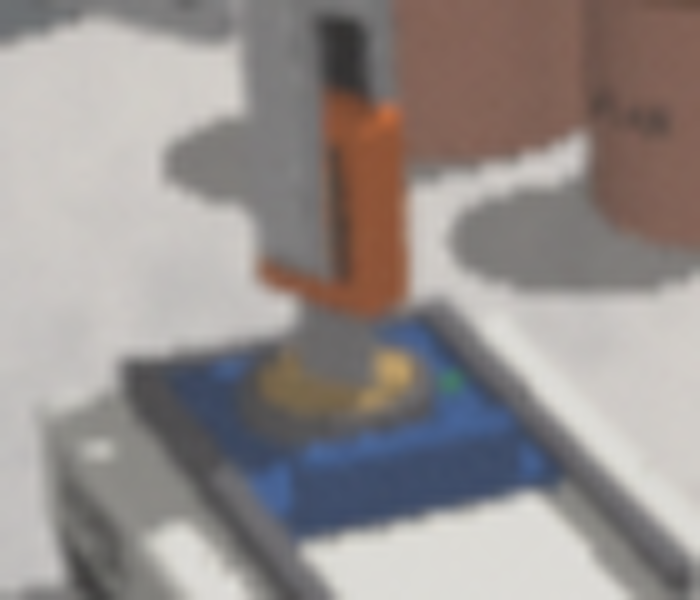

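The key is turning the fastener. About 8 units remain.

>>> carry_out([
  {"x": 0,"y": 0,"z": 0,"wx": 0,"wy": 0,"wz": 0.8,"jaw": 0},
  {"x": 0,"y": 0,"z": 0,"wx": 0,"wy": 0,"wz": 0.8,"jaw": 0},
  {"x": 0,"y": 0,"z": 0,"wx": 0,"wy": 0,"wz": 0.8,"jaw": 0},
  {"x": 0,"y": 0,"z": 0,"wx": 0,"wy": 0,"wz": 0.8,"jaw": 0},
  {"x": 0,"y": 0,"z": 0,"wx": 0,"wy": 0,"wz": 0.8,"jaw": 0},
  {"x": 0,"y": 0,"z": 0,"wx": 0,"wy": 0,"wz": 0.8,"jaw": 0},
  {"x": 0,"y": 0,"z": 0,"wx": 0,"wy": 0,"wz": 0.8,"jaw": 0},
  {"x": 0,"y": 0,"z": 0,"wx": 0,"wy": 0,"wz": 0.8,"jaw": 0},
  {"x": 0,"y": 0,"z": 0,"wx": 0,"wy": 0,"wz": 0.5,"jaw": 0},
  {"x": 0,"y": 0,"z": 0,"wx": 0,"wy": 0,"wz": 0.5,"jaw": 0},
  {"x": 0,"y": 0,"z": 0,"wx": 0,"wy": 0,"wz": 0,"jaw": 0},
])

```text
time_s: 15.82
ee_pos: [0.4941, 0.063, 0.1127]
eef_rot: [3.141, -0.0, 1.225]
force: [-2.2, -1.2, -0.0]
grip_width: 0.0199
```

```bash
python3 -c "
from h import *
togo([.4942,.0631,.1125],1.149)
"
```

```text
t 15.82 pos [0.4941 0.063  0.1127] rot [ 3.1408e+00 -5.0000e-04  1.2248e+00] F [-2.2 -1.2 -0. ] M [-0.34  0.59  0.03] w 0.0199 q [0.05 0.29 1.77 0.   1.08 0.4 ]
units xyz [0.01 0.   0.01]
rotvec units [ 0.01 -0.01  0.95]
```

>>> carry_out([
  {"x": 0,"y": 0,"z": 0,"wx": 0,"wy": 0,"wz": 0.5,"jaw": 0},
  {"x": 0,"y": 0,"z": 0,"wx": 0,"wy": 0,"wz": 0.4,"jaw": 0},
  {"x": 0,"y": 0,"z": 0,"wx": 0,"wy": 0,"wz": 0,"jaw": 0},
])

```text
time_s: 16.07
ee_pos: [0.4941, 0.063, 0.1126]
eef_rot: [3.141, -0.001, 1.154]
force: [-2.0, -1.3, -0.2]
grip_width: 0.0196
```

```bash
python3 -c "
from h import *
togo([.4942,.0631,.1125],1.149)
"
```

```text
t 16.07 pos [0.4941 0.063  0.1126] rot [ 3.1408e+00 -6.0000e-04  1.1541e+00] F [-2.  -1.3 -0.2] M [-0.35  0.63  0.  ] w 0.0196 q [0.05 0.29 1.77 0.   1.08 0.47]
units xyz [0.01 0.   0.01]
rotvec units [ 0.01 -0.01  0.06]
```

>>> carry_out([
  {"x": 0,"y": 0,"z": 0,"wx": 0,"wy": 0,"wz": 0.5,"jaw": 0},
  {"x": 0,"y": 0,"z": 0,"wx": 0,"wy": 0,"wz": 0.5,"jaw": 0},
  {"x": 0,"y": 0,"z": 0,"wx": 0,"wy": 0,"wz": 0,"jaw": 0},
])

```text
time_s: 16.32
ee_pos: [0.4941, 0.063, 0.1127]
eef_rot: [3.141, -0.001, 1.074]
force: [-2.4, -1.1, 0.4]
grip_width: 0.0201
```

```bash
python3 -c "
from h import *
togo([.4942,.0631,.1125],1.149)
s=ctrl.camera('scene');cv2.imwrite('pics/s7.png',s);crop('scene',s,(250,160,320,220),10,'pics/m2.png')
"
```

```text
t 16.32 pos [0.4941 0.063  0.1127] rot [ 3.1408e+00 -7.0000e-04  1.0743e+00] F [-2.4 -1.1  0.4] M [-0.3   0.77  0.27] w 0.0201 q [0.05 0.29 1.77 0.   1.08 0.55]
units xyz [0.01 0.   0.01]
rotvec units [ 0.01 -0.01 -0.93]
```

View pics/m2.png

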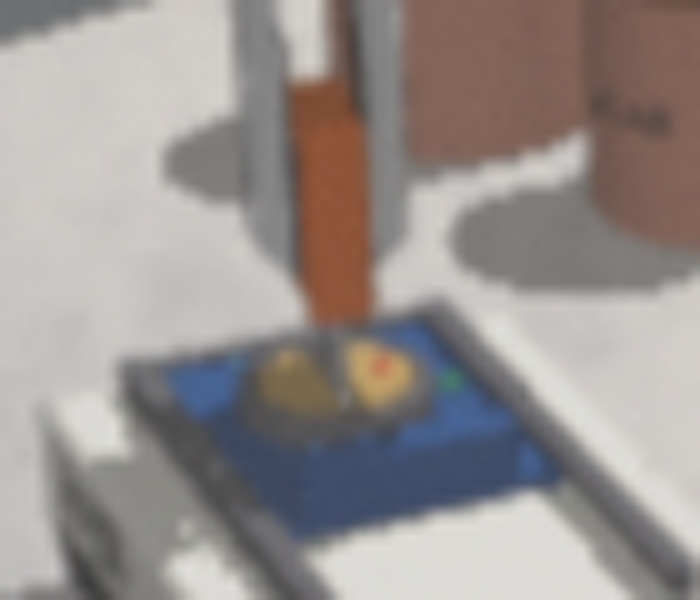

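>>> carry_out([
  {"x": 0,"y": 0,"z": 0,"wx": 0,"wy": 0,"wz": 0.4,"jaw": 0},
  {"x": 0,"y": 0,"z": 0,"wx": 0,"wy": 0,"wz": 0,"jaw": 0},
])

```text
time_s: 16.53
ee_pos: [0.4942, 0.063, 0.1127]
eef_rot: [3.141, -0.001, 1.043]
force: [-2.6, -0.6, 0.5]
grip_width: 0.0202
```

```bash
python3 -c "
from h import *
togo([.4942,.0631,.1125],1.149)
"
```

```text
t 16.53 pos [0.4942 0.063  0.1127] rot [ 3.1407e+00 -8.0000e-04  1.0429e+00] F [-2.6 -0.6  0.5] M [-0.31  0.85  0.47] w 0.0202 q [0.05 0.29 1.77 0.   1.08 0.58]
units xyz [ 0.   -0.    0.01]
rotvec units [ 0.01 -0.01 -1.33]
```

The moment rose to 0.27 and then 0.47 N m, with the red dot on the green side, so the fastener is at its stop. I ease back within the play and lift.

>>> carry_out([
  {"x": 0,"y": 0,"z": 0,"wx": 0,"wy": 0,"wz": -0.6,"jaw": 0},
  {"x": 0,"y": 0,"z": 0,"wx": 0,"wy": 0,"wz": -0.6,"jaw": 0},
  {"x": 0,"y": 0,"z": 0,"wx": 0,"wy": 0,"wz": 0,"jaw": 0},
  {"x": 0,"y": 0,"z": -0.3,"wx": 0,"wy": 0,"wz": 0,"jaw": 0},
  {"x": 0,"y": 0,"z": -0.5,"wx": 0,"wy": 0,"wz": 0,"jaw": 0},
  {"x": 0,"y": 0,"z": -0.8,"wx": 0,"wy": 0,"wz": 0,"jaw": 0},
  {"x": 0,"y": 0,"z": -0.9,"wx": 0,"wy": 0,"wz": 0,"jaw": 0},
  {"x": 0,"y": 0,"z": -0.6,"wx": 0,"wy": 0,"wz": 0,"jaw": 0},
  {"x": 0,"y": 0,"z": 0,"wx": 0,"wy": 0,"wz": 0,"jaw": 0},
])

```text
time_s: 17.28
ee_pos: [0.4956, 0.0632, 0.1781]
eef_rot: [3.136, -0.004, 1.137]
force: [0.5, -0.1, -1.8]
grip_width: 0.0198
```

```bash
python3 -c "
from h import *
togo([.4094,-.2578,.175],-3.0684)
s=ctrl.camera('scene');cv2.imwrite('pics/s8.png',s);crop('scene',s,(250,140,320,220),8,'pics/n2.png')
"
```

```text
t 17.28 pos [0.4956 0.0632 0.1781] rot [ 3.1357 -0.0036  1.1367] F [ 0.5 -0.1 -1.8] M [-0.03  0.04  0.08] w 0.0198 q [0.05 0.21 1.7  0.   1.22 0.49]
units xyz [-16.37   2.84   0.11]
rotvec units [  0.09   0.05 -25.98]
```

View pics/n2.png

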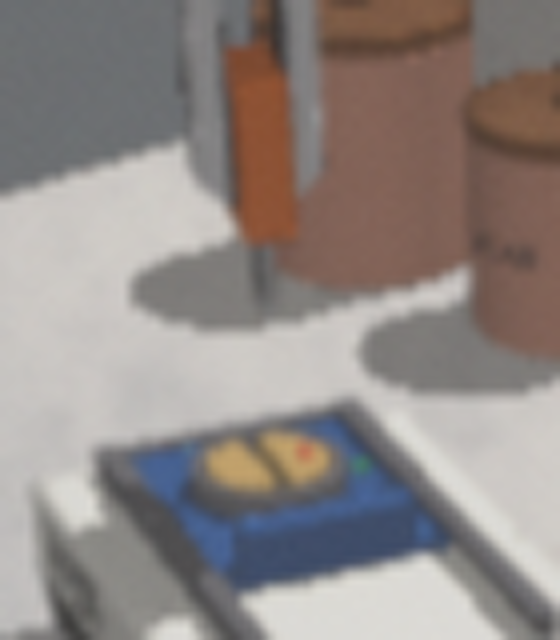

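```bash
python3 - <<'E'
from fit import *
q=at("scene",[un((250,440),250,140,8),un((287,490),250,140,8)],.076); d=q[0]-q[1]; print(q.round(4),np.arctan2(d[1],d[0]))
r=at("scene",[un((304,452),250,140,8),un((360,465),250,140,8),un((268,470),250,140,8)],.076);print(r.round(4),[np.arctan2(*(r[i]-r[2])[[1,0]]) for i in(0,1)])
E
```

```text
[[0.4996 0.0834 0.076 ]
 [0.4842 0.0412 0.076 ]] 1.2219103643955718
[[0.5079 0.0619 0.076 ]
 [0.5161 0.0395 0.076 ]
 [0.4891 0.0588 0.076 ]] [np.float64(0.1626099267074753), np.float64(-0.6213574138624289)]
```

>>> carry_out([
  {"x": 0,"y": 0,"z": 0,"wx": 0,"wy": 0,"wz": -1,"jaw": 0},
  {"x": 0,"y": 0,"z": 0,"wx": 0,"wy": 0,"wz": -1,"jaw": 0},
  {"x": 0,"y": 0,"z": 0,"wx": 0,"wy": 0,"wz": -1,"jaw": 0},
  {"x": 0,"y": 0,"z": 0,"wx": 0,"wy": 0,"wz": -1,"jaw": 0},
  {"x": 0,"y": 0,"z": 0,"wx": 0,"wy": 0,"wz": -1,"jaw": 0},
  {"x": 0,"y": 0,"z": 0,"wx": 0,"wy": 0,"wz": -1,"jaw": 0},
  {"x": 0,"y": 0,"z": 0,"wx": 0,"wy": 0,"wz": -1,"jaw": 0},
  {"x": 0,"y": 0,"z": 0,"wx": 0,"wy": 0,"wz": -1,"jaw": 0},
  {"x": 0,"y": 0,"z": 0,"wx": 0,"wy": 0,"wz": -1,"jaw": 0},
  {"x": 0,"y": 0,"z": 0,"wx": 0,"wy": 0,"wz": -1,"jaw": 0},
  {"x": 0,"y": 0,"z": 0,"wx": 0,"wy": 0,"wz": -1,"jaw": 0},
  {"x": 0,"y": 0,"z": 0,"wx": 0,"wy": 0,"wz": -1,"jaw": 0},
])

```text
time_s: 18.33
ee_pos: [0.494, 0.0631, 0.1739]
eef_rot: [3.141, -0.0, 2.101]
force: [-0.8, 0.1, -1.7]
grip_width: 0.0197
```

>>> carry_out([
  {"x": 0,"y": 0,"z": 0,"wx": 0,"wy": 0,"wz": -1,"jaw": 0},
  {"x": 0,"y": 0,"z": 0,"wx": 0,"wy": 0,"wz": -1,"jaw": 0},
  {"x": 0,"y": 0,"z": 0,"wx": 0,"wy": 0,"wz": -1,"jaw": 0},
  {"x": 0,"y": 0,"z": 0,"wx": 0,"wy": 0,"wz": -1,"jaw": 0},
  {"x": 0,"y": 0,"z": 0,"wx": 0,"wy": 0,"wz": -1,"jaw": 0},
  {"x": 0,"y": 0,"z": 0,"wx": 0,"wy": 0,"wz": -1,"jaw": 0},
  {"x": 0,"y": 0,"z": 0,"wx": 0,"wy": 0,"wz": -1,"jaw": 0},
  {"x": 0,"y": 0,"z": 0,"wx": 0,"wy": 0,"wz": -1,"jaw": 0},
  {"x": 0,"y": 0,"z": 0,"wx": 0,"wy": 0,"wz": -1,"jaw": 0},
  {"x": 0,"y": 0,"z": 0,"wx": 0,"wy": 0,"wz": -1,"jaw": 0},
  {"x": 0,"y": 0,"z": 0,"wx": 0,"wy": 0,"wz": 0,"jaw": 0},
])

```text
time_s: 19.25
ee_pos: [0.494, 0.063, 0.174]
eef_rot: [3.141, 0.001, 2.901]
force: [-0.2, -0.2, -1.7]
grip_width: 0.0195
```

```bash
python3 -c "
from h import *
togo([.4094,-.2578,.175],-3.0684)
"
```

```text
t 19.25 pos [0.494 0.063 0.174] rot [3.1411e+00 5.0000e-04 2.9007e+00] F [-0.2 -0.2 -1.7] M [ 0.   -0.05  0.01] w 0.0195 q [ 0.05  0.21  1.71  0.    1.22 -1.28]
units xyz [  0.28 -16.59  -0.06]
rotvec units [ 0.01  0.01 -3.93]
```

Now I translate along the current axes, then make the last turn.

>>> carry_out([
  {"x": 0.02,"y": -0.976,"z": 0,"wx": 0,"wy": 0,"wz": 0,"jaw": 0},
  {"x": 0.02,"y": -0.976,"z": 0,"wx": 0,"wy": 0,"wz": 0,"jaw": 0},
  {"x": 0.02,"y": -0.976,"z": 0,"wx": 0,"wy": 0,"wz": 0,"jaw": 0},
  {"x": 0.02,"y": -0.976,"z": 0,"wx": 0,"wy": 0,"wz": 0,"jaw": 0},
  {"x": 0.02,"y": -0.976,"z": 0,"wx": 0,"wy": 0,"wz": 0,"jaw": 0},
  {"x": 0.02,"y": -0.976,"z": 0,"wx": 0,"wy": 0,"wz": 0,"jaw": 0},
  {"x": 0.02,"y": -0.976,"z": 0,"wx": 0,"wy": 0,"wz": 0,"jaw": 0},
  {"x": 0.02,"y": -0.976,"z": 0,"wx": 0,"wy": 0,"wz": 0,"jaw": 0},
  {"x": 0.02,"y": -0.976,"z": 0,"wx": 0,"wy": 0,"wz": 0,"jaw": 0},
  {"x": 0.02,"y": -0.976,"z": 0,"wx": 0,"wy": 0,"wz": 0,"jaw": 0},
  {"x": 0.02,"y": -0.976,"z": 0,"wx": 0,"wy": 0,"wz": 0,"jaw": 0},
  {"x": 0.02,"y": -0.976,"z": 0,"wx": 0,"wy": 0,"wz": 0,"jaw": 0},
])

```text
time_s: 20.25
ee_pos: [0.4324, -0.1639, 0.1741]
eef_rot: [3.141, 0.001, 2.894]
force: [-0.4, 0.5, -0.7]
grip_width: 0.0196
```

>>> carry_out([
  {"x": 0.01,"y": -0.976,"z": 0,"wx": 0,"wy": 0,"wz": 0,"jaw": 0},
  {"x": 0.01,"y": -0.976,"z": 0,"wx": 0,"wy": 0,"wz": 0,"jaw": 0},
  {"x": 0.01,"y": -0.976,"z": 0,"wx": 0,"wy": 0,"wz": 0,"jaw": 0},
  {"x": 0.01,"y": -0.976,"z": 0,"wx": 0,"wy": 0,"wz": 0,"jaw": 0},
  {"x": 0,"y": -0.976,"z": 0,"wx": 0,"wy": 0,"wz": 0,"jaw": 0},
  {"x": 0,"y": 0,"z": 0,"wx": 0,"wy": 0,"wz": -0.98,"jaw": 0},
  {"x": 0,"y": 0,"z": 0,"wx": 0,"wy": 0,"wz": -0.98,"jaw": 0},
  {"x": 0,"y": 0,"z": 0,"wx": 0,"wy": 0,"wz": -0.98,"jaw": 0},
  {"x": 0,"y": 0,"z": 0,"wx": 0,"wy": 0,"wz": -0.98,"jaw": 0},
  {"x": 0,"y": 0,"z": 0,"wx": 0,"wy": 0,"wz": 0,"jaw": 0},
])

```text
time_s: 21.08
ee_pos: [0.4083, -0.2575, 0.174]
eef_rot: [3.141, 0.001, -3.072]
force: [0.2, -0.1, -0.8]
grip_width: 0.0201
```

```bash
python3 -c "
from h import *
togo([.4094,-.2578,.095],-3.0684)
"
```

```text
t 21.08 pos [ 0.4083 -0.2575  0.174 ] rot [ 3.1409e+00  1.1000e-03 -3.0716e+00] F [ 0.2 -0.1 -0.8] M [ 0.05 -0.07 -0.04] w 0.0201 q [-0.64  0.18  1.75  0.    1.22 -2.28]
units xyz [-0.05 -0.02  3.95]
rotvec units [ 0.01  0.01 -0.04]
```

>>> carry_out([
  {"x": -0.05,"y": -0.02,"z": 0.9,"wx": 0.01,"wy": 0.01,"wz": -0.04,"jaw": 0},
  {"x": 0,"y": 0,"z": 0.9,"wx": 0,"wy": 0,"wz": 0,"jaw": 0},
  {"x": 0,"y": 0,"z": 0.9,"wx": 0,"wy": 0,"wz": 0,"jaw": 0},
  {"x": 0,"y": 0,"z": 0.8,"wx": 0,"wy": 0,"wz": 0,"jaw": 0},
  {"x": 0,"y": 0,"z": 0.4,"wx": 0,"wy": 0,"wz": 0,"jaw": 0},
  {"x": 0,"y": 0,"z": 0,"wx": 0,"wy": 0,"wz": 0,"jaw": 0},
])

```text
time_s: 21.58
ee_pos: [0.4089, -0.2574, 0.0948]
eef_rot: [3.14, -0.001, -3.072]
force: [0.1, -0.2, -1.2]
grip_width: 0.0198
```

```bash
python3 -c "
from h import *
togo([.4094,-.2578,.0564],-3.0684)
s=ctrl.camera('scene');cv2.imwrite('pics/s9.png',s);crop('scene',s,(305,200,375,290),8,'pics/o2.png')
t=ctrl.camera('top');cv2.imwrite('pics/t9.png',t)
from slot import slot
slot('top',t,(220,205,252,240))
"
```

```text
t 21.58 pos [ 0.4089 -0.2574  0.0948] rot [ 3.1402e+00 -1.5000e-03 -3.0723e+00] F [ 0.1 -0.2 -1.2] M [0.05 0.02 0.04] w 0.0198 q [-0.64  0.28  1.82  0.    1.04 -2.28]
units xyz [-0.03 -0.02  1.92]
rotvec units [ 0.02 -0.02 -0.05]
top circle [0.4937 0.0622] r 0.0229 slot mean [0.4937 0.0623] angle 1.27 1303
```

View pics/o2.png

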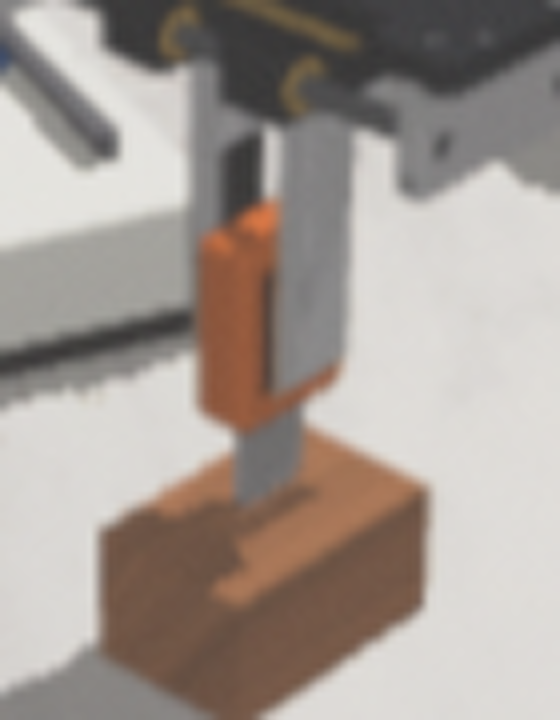

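The top view gives a slot angle of 1.270 rad, so the fastener is at 1.57 and locked. The blade hangs right over the holder's slot (crop (268,500)), so I lower it gently.

>>> carry_out([
  {"x": -0.03,"y": -0.02,"z": 0.2,"wx": 0,"wy": 0,"wz": -0.05,"jaw": 0},
  {"x": 0,"y": 0,"z": 0.2,"wx": 0,"wy": 0,"wz": 0,"jaw": 0},
  {"x": 0,"y": 0,"z": 0.1,"wx": 0,"wy": 0,"wz": 0,"jaw": 0},
  {"x": 0,"y": 0,"z": 0,"wx": 0,"wy": 0,"wz": 0,"jaw": 0},
])

```text
time_s: 22.02
ee_pos: [0.4101, -0.2582, 0.0861]
eef_rot: [-3.141, 0.0, -3.065]
force: [0.3, -0.7, -1.2]
grip_width: 0.0199
```

>>> carry_out([
  {"x": 0,"y": 0,"z": 0.25,"wx": 0,"wy": 0,"wz": 0,"jaw": 0},
  {"x": 0,"y": 0,"z": 0.25,"wx": 0,"wy": 0,"wz": 0,"jaw": 0},
  {"x": 0,"y": 0,"z": 0.25,"wx": 0,"wy": 0,"wz": 0,"jaw": 0},
  {"x": 0,"y": 0,"z": 0.25,"wx": 0,"wy": 0,"wz": 0,"jaw": 0},
  {"x": 0,"y": 0,"z": 0.25,"wx": 0,"wy": 0,"wz": 0,"jaw": 0},
  {"x": 0,"y": 0,"z": 0,"wx": 0,"wy": 0,"wz": 0,"jaw": 0},
])

```text
time_s: 22.52
ee_pos: [0.4098, -0.2581, 0.0602]
eef_rot: [3.141, -0.001, -3.065]
force: [0.2, 2.5, -2.0]
grip_width: 0.0198
```

>>> carry_out([
  {"x": 0,"y": 0,"z": 0.15,"wx": 0,"wy": 0,"wz": 0,"jaw": 0},
  {"x": 0,"y": 0,"z": 0.05,"wx": 0,"wy": 0,"wz": 0,"jaw": 0},
  {"x": 0,"y": 0,"z": 0,"wx": 0,"wy": 0,"wz": 0,"jaw": 0},
])

```text
time_s: 22.77
ee_pos: [0.4101, -0.2581, 0.0571]
eef_rot: [3.142, 0.0, -3.065]
force: [0.6, 5.3, -3.8]
grip_width: 0.0198
```

>>> carry_out([
  {"x": 0,"y": 0.04,"z": 0.04,"wx": 0,"wy": 0,"wz": 0,"jaw": 0},
  {"x": 0,"y": 0,"z": 0,"wx": 0,"wy": 0,"wz": 0,"jaw": 0},
])

```text
time_s: 22.93
ee_pos: [0.4103, -0.2578, 0.0567]
eef_rot: [-3.14, 0.001, -3.065]
force: [-0.3, -0.2, -2.1]
grip_width: 0.02
```

>>> carry_out([
  {"x": 0,"y": 0,"z": 0,"wx": 0,"wy": 0,"wz": 0,"jaw": 32},
  {"x": 0,"y": 0,"z": 0,"wx": 0,"wy": 0,"wz": 0,"jaw": 40},
  {"x": 0,"y": 0,"z": 0,"wx": 0,"wy": 0,"wz": 0,"jaw": 50},
  {"x": 0,"y": 0,"z": 0,"wx": 0,"wy": 0,"wz": 0,"jaw": 55},
  {"x": 0,"y": 0,"z": 0,"wx": 0,"wy": 0,"wz": 0,"jaw": 60},
  {"x": 0,"y": 0,"z": 0,"wx": 0,"wy": 0,"wz": 0,"jaw": 60},
])

```text
time_s: 23.43
ee_pos: [0.4102, -0.2575, 0.0567]
eef_rot: [-3.141, 0.001, -3.065]
force: [-0.1, -0.2, 1.2]
grip_width: 0.0553
```

```bash
python3 -c "
from h import *
togo([.4094,-.2578,.0564],-3.0684)
s=ctrl.camera('scene');crop('scene',s,(305,200,375,290),8,'pics/p2.png')
"
```

```text
t 23.43 pos [ 0.4102 -0.2575  0.0567] rot [-3.1410e+00  8.0000e-04 -3.0652e+00] F [-0.1 -0.2  1.2] M [0.02 0.05 0.02] w 0.0553 q [-0.64  0.34  1.85  0.    0.95 -2.28]
units xyz [ 0.04 -0.01  0.01]
rotvec units [-0.01  0.01  0.04]
```

View pics/p2.png

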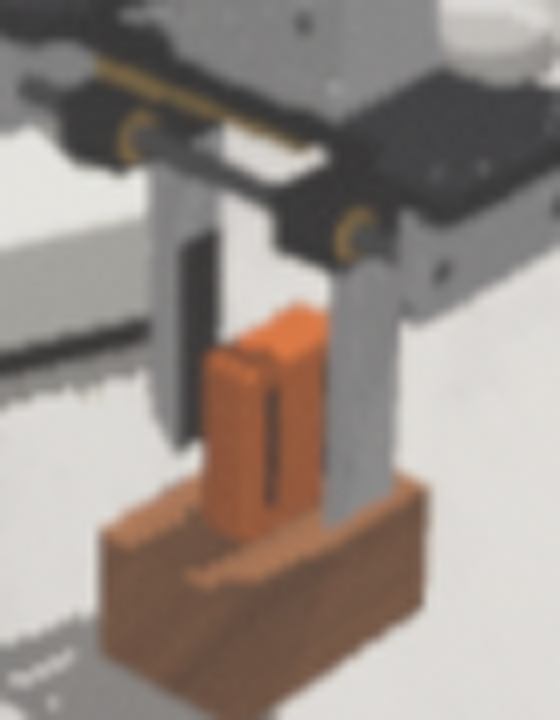

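The key is seated and released, with the handle on the block. I retract straight up and then clear the view.

>>> carry_out([
  {"x": 0,"y": 0,"z": -0.4,"wx": 0,"wy": 0,"wz": 0,"jaw": 60},
  {"x": 0,"y": 0,"z": -0.9,"wx": 0,"wy": 0,"wz": 0,"jaw": 60},
  {"x": 0,"y": 0,"z": -0.9,"wx": 0,"wy": 0,"wz": 0,"jaw": 60},
  {"x": 0,"y": 0,"z": -0.9,"wx": 0,"wy": 0,"wz": 0,"jaw": 60},
  {"x": 0,"y": 0,"z": -0.9,"wx": 0,"wy": 0,"wz": 0,"jaw": 60},
  {"x": 0,"y": 0,"z": -0.9,"wx": 0,"wy": 0,"wz": 0,"jaw": 60},
  {"x": 0,"y": 0,"z": -0.9,"wx": 0,"wy": 0,"wz": 0,"jaw": 60},
  {"x": 0,"y": 0.9,"z": -0.5,"wx": 0,"wy": 0,"wz": 0,"jaw": 60},
  {"x": 0,"y": 0.9,"z": 0,"wx": 0,"wy": 0,"wz": 0,"jaw": 60},
  {"x": 0,"y": 0.9,"z": 0,"wx": 0,"wy": 0,"wz": 0,"jaw": 60},
  {"x": 0,"y": 0.9,"z": 0,"wx": 0,"wy": 0,"wz": 0,"jaw": 60},
  {"x": 0,"y": 0.9,"z": 0,"wx": 0,"wy": 0,"wz": 0,"jaw": 60},
])

```text
time_s: 24.48
ee_pos: [0.403, -0.1669, 0.1832]
eef_rot: [-3.141, 0.001, -3.065]
force: [1.2, 0.8, 0.1]
grip_width: 0.0562
```

>>> carry_out([
  {"x": 0.8,"y": 0.5,"z": 0,"wx": 0,"wy": 0,"wz": 0,"jaw": 60},
  {"x": 0.8,"y": 0.5,"z": 0,"wx": 0,"wy": 0,"wz": 0,"jaw": 60},
  {"x": 0.5,"y": 0.5,"z": 0,"wx": 0,"wy": 0,"wz": 0,"jaw": 60},
  {"x": 0,"y": 0,"z": 0,"wx": 0,"wy": 0,"wz": 0,"jaw": 60},
  {"x": 0,"y": 0,"z": 0,"wx": 0,"wy": 0,"wz": 0,"jaw": 60},
])

```text
time_s: 24.9
ee_pos: [0.3593, -0.1411, 0.1833]
eef_rot: [-3.14, 0.002, -3.065]
force: [-0.6, -0.0, -0.1]
grip_width: 0.0566
```

```bash
python3 -c "
from h import *
togo([.4094,-.2578,.0564],-3.0684)
s=ctrl.camera('scene');cv2.imwrite('pics/sA.png',s);crop('scene',s,(245,170,375,295),6,'pics/q2.png')
t=ctrl.camera('top');cv2.imwrite('pics/tA.png',t);crop('top',t,(205,180,405,300),4,'pics/q1.png')
print(ctrl.mark_of('top','candle_jar'),ctrl.mark_of('top','mug_blue'))
from slot import slot
slot('top',t,(220,205,252,240))
"
```

```text
t 24.9 pos [ 0.3593 -0.1411  0.1833] rot [-3.1403e+00  2.1000e-03 -3.0648e+00] F [-0.6 -0.  -0.1] M [0.08 0.01 0.01] w 0.0566 q [-0.47 -0.05  1.97 -0.    1.22 -2.12]
units xyz [-2.04 -6.    6.36]
rotvec units [-0.02  0.03  0.04]
[{'position': [246.5, 143.3], 'conf': 0.74}, {'position': [221.4, 232.3], 'conf': 0.26}] [{'position': [191.7, 406.3], 'conf': 0.55}]
top circle [0.4937 0.0623] r 0.0229 slot mean [0.4938 0.0624] angle 1.27 1349
```

View pics/q2.png

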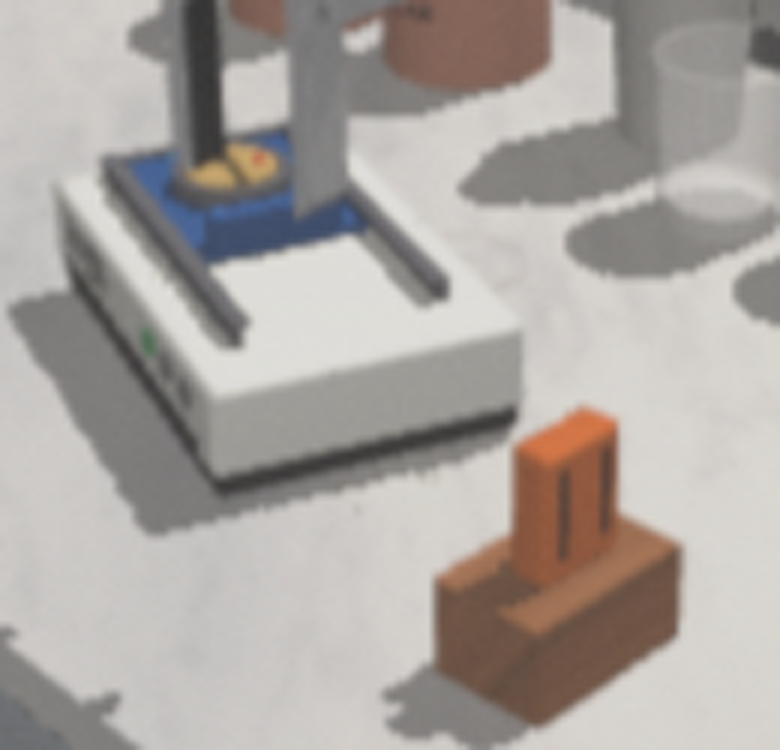

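View pics/q1.png

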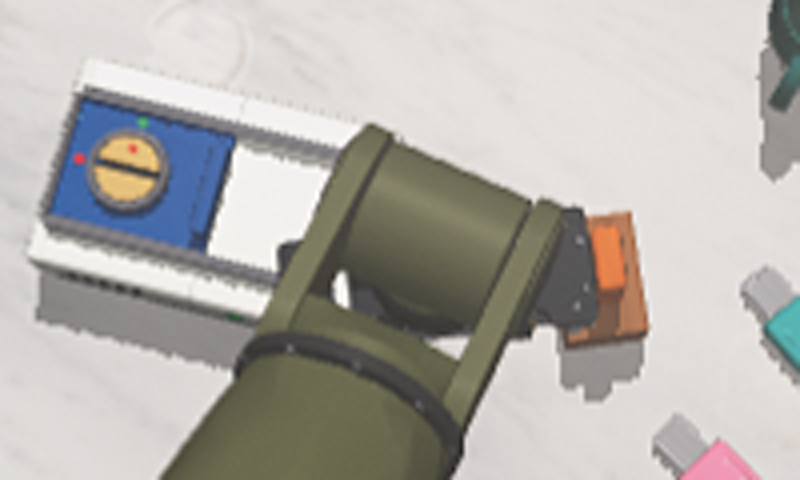

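The look-alike keys now lie flat on the worktop. I'll check in earlier pictures when that happened, and that they are safely on the surface.

```bash
python3 -c "
from h import *
a=[cv2.imread(f'pics/{n}.png')[220:360,280:420] for n in ('scene0','s2','s3','sA')]
cv2.imwrite('pics/r.png',cv2.resize(np.vstack([np.hstack(a[:2]),np.hstack(a[2:])]),None,fx=2,fy=2))"
```

```text
(no output)
```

View pics/r.png

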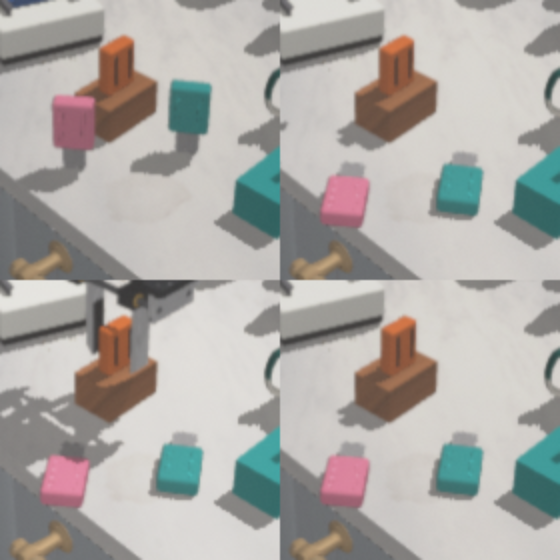

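View pics/tA.png

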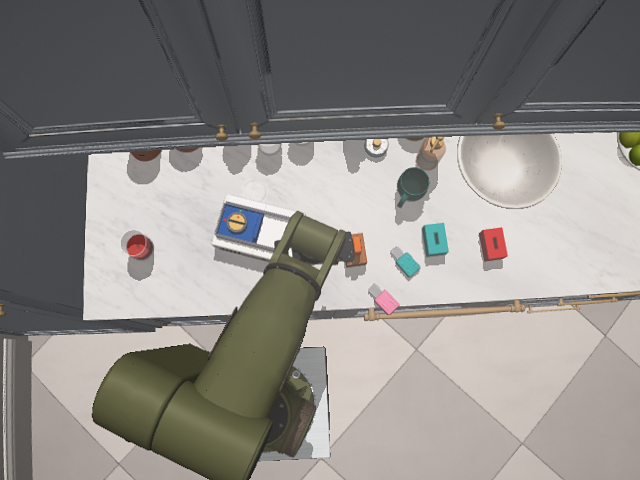

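The look-alikes stood free on their blades. They toppled before the arm first reached that area (they were already down at 6.7 s) and lie on the worktop. The jar (139,247) and mug (412,185) are where they were, the key is in the brown holder, and the dot points to green. I hand in.

```bash
python3 -c "
from station import ctrl
print(ctrl.hand_in())"
```

```text
the job is handed in; nothing more can be done
None
```

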